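Clear the drill fixture and lock its two deep clamps with the T-key

ROBOT

A 6-joint arm with a two-finger parallel gripper is mounted at the origin on the work surface. World frame = base frame: x ahead of the robot, y to its left, z up, the work surface at z = 0. Lengths are in mm, angles in rad, forces in N, time in s.
With the tool pointing down it reaches from about 300 to 825 mm from the base axis. Payload 5.4 kg.
Tool frame: the origin (TCP) lies where the fingers leave the gripper's body, on its centre line; the fingertips stand 88 mm ahead of it and the grasp point (between the pads) lies 69 mm ahead of it; z points along the fingers, y is the direction in which the jaws open and shut (so a half turn about z gives the same grasp; the last joint's range is limited). The gripper opens to 92 mm and grips with 3 to 60 N. Pads are 20 mm wide; open, the fingers measure 128 mm over their backs; the gripper's body (75 mm by 189 mm) begins 69 mm behind the grasp point.
Start: joints at [-1.321, 0.158, 1.597, -0, 1.386, -0.21], TCP at [255.142, -515.276, 302.701] pointing down, gripper open.
Joint ranges: [-2.91, 2.91], [-0.94, 2.29], [0.18, 2.7], [-1.29, 4.43], [0.17, 2.64], [-3, 3]. Speed limits (rad/s): [2.57, 2.57, 3.14, 3.14, 3.14, 3.14].

INTERFACE

Orientations are given as a rotation vector (axis times angle).
In Python, from station import telemetry, optics, order gives the robot as it stands.
- The arm moves only by the tool jog_arm, never from a script. Its argument "rows" is a list of rows, each an object with "twist": the turn, a rotation vector about the tool's x, y, z in degrees, a list of three; "dp": the shift along the tool's x, y, z in mm, a list of three; "gripper": the opening, from 0 (shut) to 1 (fully open). In form: [{"twist": [wx, wy, wz], "dp": [x, y, z], "gripper": gripper}, ...]. A call has 1 to 10 rows; each row is the pose to reach, as a shift and turn from the pose measured when the call began, along the tool's axes at that moment; what a row does not reach only later rows make up. A row lasts 1/12 s, in which the tool goes at most 41.7 mm and 7.16 degrees, less where a joint would pass 70% of its speed; a pose out of reach is approached as far as the arm can. A call with a gripper value outside its range is refused whole. The fingers move at their own pace and stop on an object; the grip force is fixed at half the most. Time passes only in rows, so rows that repeat a pose let the fingers close. It gives the time, the measured TCP pose, the force and the opening at its end, in the units of the state.
- telemetry.sense(): the state, without advancing time (a new reading comes with each control period).
- optics.read_camera(name): name is "scene" or "side" or "wrist"; returns (picture, depth): 420x560x3 uint8, blue, green, red; 420x560 float32, mm along the optical axis (not along the pixel's ray), 0 where there is no reading.
- optics.camera_info(name): a dict with "K" (3x3 intrinsics, pixels), "D" ([k1, k2, p1, p2, k3] as OpenCV has them; the pictures are not rectified), "T" (4x4, takes a point from camera to world coordinates); the wrist camera has in their place "mount" (4x4, takes a point from camera to tool coordinates, whose origin is the TCP and whose axes are the flange's). Camera axes: x right, y up, looking along -z (the intrinsics and any distortion apply to the point x, -y, -z); pixel columns grow to the right and rows downward; lengths in mm; the calibration is good to about 2 mm. A picture is of the moment at which its call begins: read the wrist's pose just before it. camera_info takes no time and is no camera call.
- order.close_job(): hands the job in, once; it reports no verdict.
Trained networks look in the newest picture that a camera, given by its name, has taken for a name from the list of things; names that differ only in an ending like _2 or _b are one class to them, and where a whole thing is asked for, a point or a joint stands for the part that bears it (a point fixed in the world has none). Each returns a list of dicts, best first, with "confidence" (0 to 1); they miss things now and then, are a little off and sometimes report something else, mostly with a low value. They report only what shows in the picture. A call takes as long as a camera call.
- optics.masks_of(camera, thing): "region" (420x560 bool, what is visible of it).
- optics.place_of(camera, thing): "at" ([x, y, z] in mm, in world coordinates, good to about 4 mm: a listed point, or the origin of a listed thing).
The state is a dict: "t": time; "q": joint angles; "dq": joint speeds; "joint_torque": joint torques, N m; "ee_pos": TCP position; "orientation": TCP orientation; "wrist_force": force on the tool from outside, world axes, zero at the start; "ft_torque": the same for the moment, N m; "width": finger opening in mm.
Only numpy, scipy, OpenCV 4.12 (cv2) and the standard library are available. Lean on these libraries where they do the work, as an engineer would, in place of code of your own. Each camera call takes 0.05 s, during which the arm holds its last target. There are 200 camera calls.

TASK

First clear everything that lies on top of the grey drill fixture into the yellow tray. Then take the T-key from its green stand, lower it down each of the two shafts in turn onto the square stem at the bottom and turn the stem to its stop, so that its red dog swings in over the plate under the orange enclosure; finally hang the key upright in its stand again. Leave the file, the scriber and the reamer where they lie.

Things in the scene. Friction and masses are not known exactly. Their poses are not given: they have to be found in the camera images.
- fixture: grey drill fixture fixed to the cart, 120 (its x) x 260 (its y) x 110 mm tall; origin at the centre of its underside, z up. At its x = 0, y = +70 mm (left) and y = -70 mm (right) a vertical square shaft, 36 x 36 mm with yellow rim, opens in the flat top and goes down 100 mm; at the bottom of each stands a square clamp stem
- deck (a point): centre of the fixture's flat top (deck), 110 mm above the cart, edged all round by a steel lip 6 mm high and 3 mm thick
- work_plate (a point): top centre of the 12 mm aluminium plate fixed on the fixture's +x side (105 x 124 mm, fixture x 62 to 167 mm), carrying a fixed orange pedal enclosure up to 46 mm above the cart; the two red dogs swing over its edge
- left_stem_top (a point): tip of the left stem, on its vertical axis, 65 mm below the deck. Brass, 10 x 10 mm square, 21 mm standing free, the top 5 mm a blunt cone. The point's x and y are square to its flats and turn with it. The stem's red dog (95 mm long, 18 mm above the cart, its end seen beyond the fixture's +x face) points 0.65 rad anticlockwise, from above, of the point's x
- right_stem_top (a point): tip of the right stem, like the left; its red dog points 0.65 rad clockwise (from above) of the point's x axis.
- left_stem (a joint): turn of the left stem in rad: 0 = dog swung outward, 1.3 = stop, dog swung in over the plate. Grows CLOCKWISE seen from above. Turns with light friction (0.06 N m) and stays where it is left; starts 0 to 0.3.
- right_stem (a joint): turn of the right stem in rad: 0 = dog swung outward, 1.3 = stop, dog swung in over the plate. Grows ANTICLOCKWISE seen from above. Friction 0.06 N m, stays where it is left; starts 0 to 0.3.
- key_bar (a point): centre of the T-key's blue crossbar, which is 90 mm long (x), 14 mm wide (y) and 14 mm high; z is up along the key. The bar's centre is 151 mm above the key's lower end. Starts hanging upright in the stand, bar level
- key_socket (a point): centre of the lower end of the T-key's socket, 151 mm below the bar's centre; same axes as key_bar
- stand: green square key stand fixed to the cart on a black 90 mm foot; origin at the centre of its underside; upright tube open at the top, 46 mm square outside, 38 mm inside, 130 mm tall. The key hangs in it with its collar resting on the tube's rim (bar centre then 163 mm above the cart).
- stand_top (a point): centre of the key stand's open top, 130 mm above the cart
- tray: yellow open tray fixed to the cart, 210 (x) x 160 (y) x 36 mm high, walls and floor 5 mm; origin at the centre of its underside
- sander_center (a point): grey rubber sanding block, 40 x 54 x 34 mm (x, y, height); this point is its centre, 17 mm above its underside; may be absent; starts upright on the fixture's deck
- tin_center (a point): round closed screw tin, aluminium with blue lid, 50 mm across, 34 mm high; this point is its centre; may be absent; starts upright on the fixture's deck
- minibox_center (a point): green die-cast mini enclosure with a black and a white button top (to 3 mm above it), 40 x 54 x 34 mm (x, y, height); this point is its centre, 17 mm above its underside; may be absent; starts upright on the fixture's deck
- stopblock_center (a point): wooden drill-stop block with a dark stripe, 40 x 54 x 34 mm (x, y, height); this point is its centre, 17 mm above its underside; may be absent; starts upright on the fixture's deck
- tkey: steel T-key, 0.28 kg, 158 mm long, origin at the centre of its lower end. Up from there: 20.5 mm square socket, 20 mm high, with a square hole 12.5 mm wide and 15 mm deep, sides parallel to the key's x and y; 12 mm round rod; round collar 56 mm across (underside at 118 mm, top at 124 mm); blue bar along x at 151 mm
- file_center (a point): half-round file with purple grip, 195 mm long, about 20 mm high, lying on the cart; leave alone; point at its middle
- scriber_center (a point): steel scriber, 145 mm long, 10 mm high, lying on the cart; leave alone; point at the middle of its shank
- reamer_center (a point): tapered steel T-handled reamer, 108 mm long, 18 mm high, lying on the cart; leave alone; point near its middle

How it is judged:
By the outcome, as a careful person would: the job done as asked, in the order asked, and still so for the second after the job is handed in, with the robot touching nothing.
Of sander, tin, minibox, stopblock only 2 to 4 are there at a start; the rules pass over those that are not, and their reading is None.
At some moment in a run one of sander, tin, minibox, stopblock may be knocked a few centimetres aside while the robot is not near it.
It also fails if it takes over 210 s, if anything falls off the work surface, if the arm or the gripper's body presses on something with over 40 N, if the wrist force passes 120 N, or if a joint passes its speed limit or range.

## Working session

There is one attempt and no reset: what is moved stays moved. The work goes in short steps, Python scripts to look and compute and a tool call to move; the robot and the scene stay as the last step left them, time stands still between calls to the robot, and variables do not carry over. Pictures are saved under pics/ and viewed, about 12 in all and at most 16, crops included, and the job is handed in when it is done.

Besides the shell and the picture viewer there is one more tool, called as name(argument=value, ...), one argument or row to a line, values as JSON. jog_arm: Moves the arm, as the interface text tells. Its arguments: {"type":"object","properties":{"rows":{"type":"array","items":{"type":"object","properties":{"twist":{"type":"array","items":{"type":"number"}},"dp":{"type":"array","items":{"type":"number"}},"gripper":{"type":"number"}}}}},"required":["rows"]}

```bash
ls; mkdir -p pics; cat > h.py <<'E'
import numpy as np, cv2
from scipy.spatial.transform import Rotation as R
from station import telemetry, optics, order
def tool():
    s=telemetry.sense(); T=np.eye(4); T[:3,:3]=R.from_rotvec(s["orientation"]).as_matrix(); T[:3,3]=s["ee_pos"]; return s,T
def cam(name):
    s,T=tool(); i=optics.camera_info(name); img,d=optics.read_camera(name)
    Tc=T@np.array(i["mount"]) if name=="wrist" else np.array(i["T"])
    return img,d,np.array(i["K"]),np.array(i["D"],float),Tc
def cloud(d,K,D,Tc):
    h,w=d.shape; u,v=np.meshgrid(np.arange(w),np.arange(h))
    p=cv2.undistortPoints(np.stack([u,v],-1).reshape(-1,1,2).astype(np.float32),K,D).reshape(h,w,2)
    P=np.stack([p[...,0]*d,-p[...,1]*d,-d],-1)
    return P@Tc[:3,:3].T+Tc[:3,3]
def proj(X,K,D,Tc):
    X=np.atleast_2d(X); c=(X-Tc[:3,3])@Tc[:3,:3]; c=c*[1,-1,-1]
    return cv2.projectPoints(c.reshape(-1,1,3),np.zeros(3),np.zeros(3),K,D)[0].reshape(-1,2)
E
cat > a.py <<'E'
from h import *
s,T=tool(); print(s["t"],s["ee_pos"],s["orientation"],s["width"]); print(T[:3,:3].round(3)); print(optics.camera_info("wrist")["mount"])
for c in ["scene","side"]:
    img,d,K,D,Tc=cam(c); cv2.imwrite(f"pics/{c}0.png",img); print(c,Tc[:3,3].round())
    for n in ["fixture","deck","work_plate","left_stem_top","right_stem_top","key_bar","stand_top","tray","sander_center","tin_center","minibox_center","stopblock_center","file_center","scriber_center","reamer_center"]:
        r=optics.place_of(c,n); print(n,[(np.round(x["at"]).tolist(),round(x["confidence"],2)) for x in r[:2]])
E
python3 a.py
```

```text
pics
0.0 [ 255.02205329 -514.81984365  301.69203553] [-3.05706038e+00 -7.15473687e-01  7.45147151e-05] 91.74642540075713
[[ 0.896  0.444 -0.   ]
 [ 0.444 -0.896  0.002]
 [ 0.    -0.002 -1.   ]]
[[-7.65381193e-04  9.57054033e-01  2.89908591e-01  8.08482492e+01]
 [ 9.99999698e-01  7.71961299e-04  9.16574684e-05  8.69878094e-01]
 [-1.36077063e-04  2.89908574e-01 -9.57054335e-01 -8.28375788e+01]
 [ 0.00000000e+00  0.00000000e+00  0.00000000e+00  1.00000000e+00]]
scene [1075. -459.  732.]
fixture [([598.0, 4.0, -2.0], 0.65)]
deck [([589.0, 5.0, 110.0], 0.61)]
work_plate [([705.0, 25.0, 10.0], 0.93), ([590.0, -25.0, 126.0], 0.44)]
left_stem_top []
right_stem_top []
key_bar [([537.0, -354.0, 165.0], 0.8)]
stand_top [([531.0, -352.0, 130.0], 0.72)]
tray [([523.0, 361.0, 1.0], 0.78)]
sander_center [([592.0, -21.0, 125.0], 0.77)]
tin_center [([616.0, -77.0, 127.0], 0.86), ([421.0, -117.0, 5.0], 0.69)]
minibox_center [([566.0, 90.0, 125.0], 0.73)]
stopblock_center [([595.0, 36.0, 125.0], 0.94)]
file_center [([414.0, 58.0, 15.0], 0.76), ([421.0, -115.0, 8.0], 0.23)]
scriber_center [([423.0, -116.0, 5.0], 0.55)]
reamer_center [([722.0, -236.0, 9.0], 0.73)]
side [496. 635. 865.]
fixture [([592.0, 5.0, -2.0], 0.74)]
deck [([591.0, 6.0, 106.0], 0.85)]
work_plate [([707.0, 28.0, 13.0], 0.74)]
left_stem_top []
right_stem_top []
key_bar [([533.0, -357.0, 161.0], 0.66)]
stand_top [([535.0, -352.0, 131.0], 0.93)]
tray [([526.0, 361.0, 1.0], 0.83), ([534.0, -350.0, -0.0], 0.55)]
sander_center [([592.0, -23.0, 125.0], 0.86)]
tin_center [([614.0, -77.0, 125.0], 0.84)]
minibox_center [([564.0, 86.0, 126.0], 0.95)]
stopblock_center [([591.0, 31.0, 129.0], 0.77)]
file_center [([415.0, 59.0, 8.0], 0.89)]
scriber_center [([424.0, -112.0, 5.0], 0.56), ([593.0, 7.0, -3.0], 0.53)]
reamer_center [([722.0, -234.0, 10.0], 0.78)]
```

View pictures.

View pics/scene0.png

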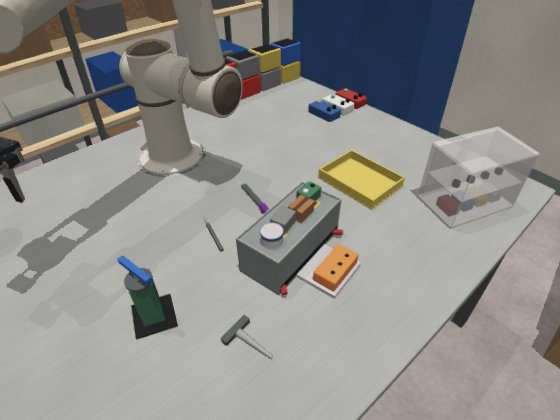

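View pics/side0.png

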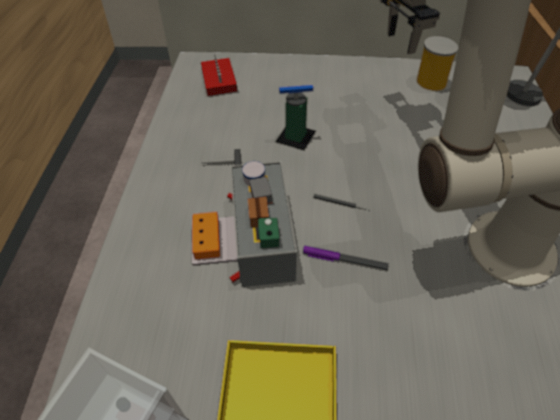

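```bash
cat >> h.py <<'E'
def go(x,y,z,yaw):
    """dp, twist (deg) to TCP pose pointing down, tool x at yaw (rad)"""
    s,T=tool(); c,n=np.cos(yaw),np.sin(yaw)
    G=np.array([[c,n,0],[n,-c,0],[0,0,-1.]])
    dp=T[:3,:3].T@(np.array([x,y,z])-T[:3,3]); tw=R.from_matrix(T[:3,:3].T@G).as_rotvec(degrees=True)
    print("dp",dp.round(1).tolist(),"twist",tw.round(2).tolist(),"dist",np.linalg.norm(dp).round())
def st():
    s,T=tool(); print("t%.2f"%s["t"],"pos",np.round(s["ee_pos"],1),"yaw",np.arctan2(T[1,0],T[0,0]).round(4),"z",T[:3,2].round(3),"q",np.round(s["q"],2),"F",np.round(s["wrist_force"],1),"w",round(s["width"],1))
E
python3 -c "
from h import *
print(optics.camera_info('wrist')['K']);go(600,5,400,0.18)"
```

```text
[[312.10538421   0.         277.75390445]
 [  0.         312.10538421 204.95461055]
 [  0.           0.           1.        ]]
dp [539.9, -313.2, -97.3] twist [-0.0, -0.0, 16.03] dist 632.0
```

jog_arm(
  rows=[
    {"dp":[540,-313,-97],"twist":[0,0,16],"gripper":1},
    {"dp":[540,-313,-97],"twist":[0,0,16],"gripper":1},
    {"dp":[540,-313,-97],"twist":[0,0,16],"gripper":1},
    {"dp":[540,-313,-97],"twist":[0,0,16],"gripper":1},
    {"dp":[540,-313,-97],"twist":[0,0,16],"gripper":1},
    {"dp":[540,-313,-97],"twist":[0,0,16],"gripper":1},
    {"dp":[540,-313,-97],"twist":[0,0,16],"gripper":1},
    {"dp":[540,-313,-97],"twist":[0,0,16],"gripper":1},
    {"dp":[540,-313,-97],"twist":[0,0,16],"gripper":1},
    {"dp":[540,-313,-97],"twist":[0,0,16],"gripper":1},
  ],
)

```text
t: 2.43
ee_pos: [483.1, -170.8, 367.2]
orientation: [3.128, 0.283, 0.001]
wrist_force: [0.4, -0.6, 0.9]
width: 92.0
```

```bash
python3 -c "
from h import *
st();go(600,5,400,0.18)"
```

```text
t2.43 pos [ 483.1 -170.8  367.2] yaw 0.1805 z [ 0.001 -0.    -1.   ] q [-0.58 -0.04  1.68 -0.    1.5   0.81] F [ 0.4 -0.6  0.9] w 92.0
dp [146.6, -152.0, -32.8] twist [0.03, -0.03, 0.03] dist 214.0
```

jog_arm(
  rows=[
    {"dp":[147,-152,-33],"twist":[0,0,0],"gripper":1},
    {"dp":[147,-152,-33],"twist":[0,0,0],"gripper":1},
    {"dp":[147,-152,-33],"twist":[0,0,0],"gripper":1},
    {"dp":[147,-152,-33],"twist":[0,0,0],"gripper":1},
    {"dp":[147,-152,-33],"twist":[0,0,0],"gripper":1},
    {"dp":[147,-152,-33],"twist":[0,0,0],"gripper":1},
    {"dp":[147,-152,-33],"twist":[0,0,0],"gripper":1},
  ],
)

```text
t: 3.02
ee_pos: [601.3, 7.4, 400.4]
orientation: [3.128, 0.289, 0.002]
wrist_force: [-0.4, 0.4, -0.3]
width: 91.9
```

```bash
cat > m.py <<'E'
from h import *
import sys
st(); img,d,K,D,Tc=cam("wrist"); P=cloud(d,K,D,Tc); cv2.imwrite(f"pics/{sys.argv[1]}.png",img)
np.savez(f"{sys.argv[1]}.npz",img=img,d=d,P=P,Tc=Tc)
for n in ["sander_center","tin_center","minibox_center","stopblock_center"]:
    r=optics.masks_of("wrist",n)
    if not r: print(n,None); continue
    m=cv2.erode(r[0]["region"].astype(np.uint8),np.ones((3,3)))>0; m&=d>0
    Q=P[m]; zt=np.percentile(Q[:,2],90); Q=Q[(abs(Q[:,2]-zt)<5)]
    (cx,cy),(w,h),a=cv2.minAreaRect(Q[:,:2].astype(np.float32))
    print(n,round(r[0]["confidence"],2),"c",round(cx,1),round(cy,1),"wh",round(w),round(h),"ang",round(a,1),"ztop",zt.round(1),len(Q))
E
cat > fx.py <<'E'
from h import *
import sys
f=np.load(sys.argv[1]+".npz"); P=f["P"]; m=(abs(P[...,2]-114)<7)&(P[...,0]>450)&(P[...,0]<740)&(abs(P[...,1])<220)
m=cv2.erode(m.astype(np.uint8),np.ones((2,2)))>0
print(m.sum(),cv2.minAreaRect(P[m][:,:2].astype(np.float32)), np.percentile(P[m][:,2],[5,50,95]))
E
python3 m.py w1; python3 fx.py w1
```

```text
t3.02 pos [601.3   7.4 400.4] yaw 0.1845 z [ 0.001 -0.    -1.   ] q [-0.19  0.18  1.38 -0.    1.58  1.2 ] F [-0.4  0.4 -0.3] w 91.9
sander_center 0.64 c 595.3 -24.5 wh 39 52 ang 17.4 ztop 145.5 1497
tin_center 0.7 c 616.0 -77.4 wh 49 46 ang 45.1 ztop 145.6 1450
minibox_center 0.9 c 568.2 84.4 wh 38 51 ang 11.2 ztop 146.8 1392
stopblock_center 0.89 c 595.3 33.2 wh 38 52 ang 10.4 ztop 145.7 1566
12490 ((591.236328125, 3.0067138671875), (119.41233825683594, 260.0422668457031), 10.93204402923584) [109.62300122 111.03663828 117.0819372 ]
```

View pics/w1.png

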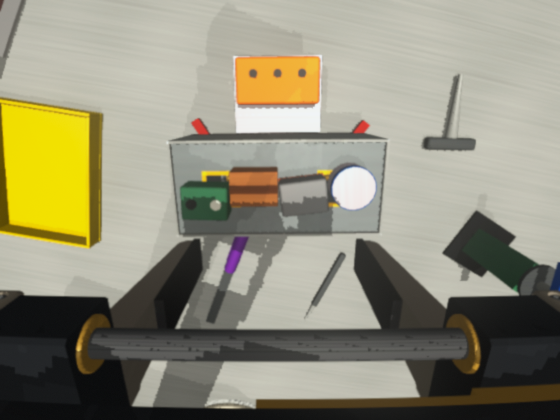

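```bash
cat > t.py <<'E'
from h import *
for c in ["scene","side"]:
    img,d,K,D,Tc=cam(c); P=cloud(d,K,D,Tc); P[d==0]=-999
    m=(P[...,2]>25)&(P[...,2]<45)&(abs(P[...,0]-524)<150)&(abs(P[...,1]-361)<130)
    n,l,s,_=cv2.connectedComponentsWithStats(cv2.dilate(m.astype(np.uint8),np.ones((3,3)))); k=1+s[1:,4].argmax()
    Q=P[m&(l==k)]; print(c,"tray",len(Q),cv2.minAreaRect(Q[:,:2].astype(np.float32)))
E
python3 t.py; python3 -c "
from h import *
f=.191; import math
go(616,-77.4,320,f+math.pi/2)"
```

```text
scene tray 692 ((529.0130004882812, 359.83770751953125), (211.98480224609375, 164.23089599609375), 0.10539727658033371)
side tray 996 ((527.1776123046875, 357.60992431640625), (211.61343383789062, 152.46873474121094), 1.024677038192749)
dp [1.4, 82.7, 80.2] twist [0.04, 0.02, -90.72] dist 115.0
```

jog_arm(
  rows=[
    {"dp":[1,83,120],"twist":[0,0,-90.7],"gripper":1},
    {"dp":[1,83,120],"twist":[0,0,-90.7],"gripper":1},
    {"dp":[1,83,120],"twist":[0,0,-90.7],"gripper":1},
    {"dp":[1,83,120],"twist":[0,0,-90.7],"gripper":1},
    {"dp":[1,83,120],"twist":[0,0,-90.7],"gripper":1},
    {"dp":[1,83,120],"twist":[0,0,-90.7],"gripper":1},
    {"dp":[1,83,120],"twist":[0,0,-90.7],"gripper":1},
    {"dp":[1,83,120],"twist":[0,0,-90.7],"gripper":1},
    {"dp":[1,83,120],"twist":[0,0,-90.7],"gripper":1},
    {"dp":[1,83,120],"twist":[0,0,-90.7],"gripper":1},
  ],
)

```text
t: 4.2
ee_pos: [615.3, -78.6, 280.2]
orientation: [2.366, 2.066, -0.0]
wrist_force: [-0.6, 0.7, -0.4]
width: 91.7
```

```bash
python3 m.py w2;python3 -c "
from h import *
import math
go(616,-77.4,208,.191+math.pi/2)"
```

```text
t4.20 pos [615.3 -78.6 280.2] yaw 1.4353 z [ 0.    -0.001 -1.   ] q [-0.32  0.29  1.49 -0.    1.36 -0.19] F [-0.6  0.7 -0.4] w 91.7
sander_center 0.66 c 594.2 -24.8 wh 39 52 ang 17.9 ztop 145.6 4033
tin_center 0.74 c 615.5 -76.8 wh 49 48 ang 78.4 ztop 145.5 3288
minibox_center 0.35 c 414.9 -111.5 wh 9 128 ang 75.4 ztop 11.5 648
stopblock_center 0.79 c 594.2 31.5 wh 39 55 ang 10.4 ztop 145.8 5107
dp [0.9, 0.4, 72.2] twist [0.02, 0.03, -19.2] dist 72.0
```

jog_arm(
  rows=[
    {"dp":[1,0.5,15],"twist":[0,0,-7],"gripper":1},
    {"dp":[1,0.5,30],"twist":[0,0,-14],"gripper":1},
    {"dp":[1,0.5,40],"twist":[0,0,-19.2],"gripper":1},
    {"dp":[1,0.5,65],"twist":[0,0,-19.2],"gripper":1},
    {"dp":[1,0.5,72],"twist":[0,0,-19.2],"gripper":1},
    {"dp":[1,0.5,72],"twist":[0,0,-19.2],"gripper":1},
    {"dp":[1,0.5,72],"twist":[0,0,-19.2],"gripper":0},
    {"dp":[1,0.5,72],"twist":[0,0,-19.2],"gripper":0},
    {"dp":[1,0.5,72],"twist":[0,0,-19.2],"gripper":0},
    {"dp":[1,0.5,72],"twist":[0,0,-19.2],"gripper":0},
  ],
)

```text
t: 5.28
ee_pos: [616.6, -77.4, 209.3]
orientation: [1.998, 2.421, 0.001]
wrist_force: [0.4, 0.2, 0.0]
width: 67.7
```

```bash
python3 -c "
from h import *
import math
st();go(572,323,240,math.pi/2)"
```

```text
t5.28 pos [616.6 -77.4 209.3] yaw 1.7615 z [ 0.002 -0.001 -1.   ] q [-0.32  0.36  1.55 -0.    1.23 -0.51] F [0.4 0.2 0. ] w 67.7
dp [401.5, 32.2, -31.2] twist [0.1, 0.07, 10.93] dist 404.0
```

jog_arm(
  rows=[
    {"dp":[0,0,0],"twist":[0,0,0],"gripper":0},
    {"dp":[0,0,0],"twist":[0,0,0],"gripper":0},
    {"dp":[0,0,0],"twist":[0,0,0],"gripper":0},
    {"dp":[0,0,0],"twist":[0,0,0],"gripper":0},
    {"dp":[0,0,-30],"twist":[0,0,0],"gripper":0},
    {"dp":[0,0,-65],"twist":[0,0,0],"gripper":0},
    {"dp":[20,0,-80],"twist":[0,0,5],"gripper":0},
    {"dp":[60,0,-80],"twist":[0,0,5],"gripper":0},
    {"dp":[100,32,-80],"twist":[0,0,10.9],"gripper":0},
    {"dp":[140,32,-80],"twist":[0,0,10.9],"gripper":0},
  ],
)

```text
t: 6.12
ee_pos: [622.5, 60.6, 288.6]
orientation: [2.226, 2.213, 0.002]
wrist_force: [1.8, -0.1, -0.6]
width: 49.1
```

```bash
python3 -c "
from h import *
import math
st();go(572,323,240,math.pi/2)"
```

```text
t6.12 pos [622.5  60.6 288.6] yaw 1.5649 z [ 0.003 -0.001 -1.   ] q [-0.1   0.3   1.46 -0.    1.38 -0.09] F [ 1.8 -0.1 -0.6] w 49.1
dp [262.2, -52.2, 48.2] twist [0.15, 0.07, -0.34] dist 272.0
```

jog_arm(
  rows=[
    {"dp":[40,-8,0],"twist":[0,0,0],"gripper":0},
    {"dp":[80,-16,0],"twist":[0,0,0],"gripper":0},
    {"dp":[120,-24,10],"twist":[0,0,0],"gripper":0},
    {"dp":[160,-32,20],"twist":[0,0,0],"gripper":0},
    {"dp":[198,-40,30],"twist":[0,0,0],"gripper":0},
    {"dp":[236,-48,45],"twist":[0,0,0],"gripper":0},
    {"dp":[262,-52,70],"twist":[0,0,0],"gripper":0},
    {"dp":[262,-52,105],"twist":[0,0,0],"gripper":0},
    {"dp":[262,-52,140],"twist":[0,0,0],"gripper":0},
    {"dp":[262,-52,170],"twist":[0,0,0],"gripper":0},
  ],
)

```text
t: 6.95
ee_pos: [571.2, 323.3, 115.4]
orientation: [2.225, 2.215, -0.001]
wrist_force: [-0.4, -0.4, -0.6]
width: 49.5
```

```bash
python3 -c "
from h import *
import math
st();go(572,323,106,math.pi/2)"
```

```text
t6.95 pos [571.2 323.3 115.4] yaw 1.5664 z [ 0.001 -0.002 -1.   ] q [ 0.33  0.56  1.48 -0.    1.1   0.34] F [-0.4 -0.4 -0.6] w 49.5
dp [-0.2, 0.8, 9.4] twist [0.04, 0.11, -0.25] dist 9.0
```

jog_arm(
  rows=[
    {"dp":[0,0.5,9.5],"twist":[0,0,0],"gripper":0},
    {"dp":[0,0.5,9.5],"twist":[0,0,0],"gripper":0.63},
    {"dp":[0,0.5,9.5],"twist":[0,0,0],"gripper":0.63},
    {"dp":[0,0.5,9.5],"twist":[0,0,0],"gripper":0.63},
    {"dp":[0,0.5,-20],"twist":[0,0,0],"gripper":0.63},
    {"dp":[0,0.5,-60],"twist":[0,0,0],"gripper":0.63},
    {"dp":[0,0.5,-100],"twist":[0,0,0],"gripper":1},
    {"dp":[-15,1,-135],"twist":[0,0,0],"gripper":1},
    {"dp":[-50,3,-150],"twist":[0,0,-5],"gripper":1},
    {"dp":[-90,6,-150],"twist":[0,0,-10],"gripper":1},
  ],
)

```text
t: 7.78
ee_pos: [579.0, 234.5, 273.2]
orientation: [2.01, 2.402, 0.014]
wrist_force: [0.9, -1.3, -0.2]
width: 82.0
```

```bash
python3 -c "
from h import *
import math
st();go(594.7,32.3,209,1.752)"
```

```text
t7.78 pos [579.  234.5 273.2] yaw 1.7482 z [ 0.013  0.001 -1.   ] q [ 0.19  0.3   1.49 -0.    1.34  0.02] F [ 0.9 -1.3 -0.2] w 82.0
dp [-201.7, -21.1, 64.2] twist [0.75, 0.08, -0.21] dist 213.0
```

jog_arm(
  rows=[
    {"dp":[-40,-4,0],"twist":[0.75,0,0],"gripper":1},
    {"dp":[-80,-8,0],"twist":[0.75,0,0],"gripper":1},
    {"dp":[-120,-12,0],"twist":[0.75,0,0],"gripper":1},
    {"dp":[-160,-16,0],"twist":[0.75,0,0],"gripper":1},
    {"dp":[-195,-20,10],"twist":[0.75,0,0],"gripper":1},
    {"dp":[-201.7,-21,15],"twist":[0.75,0,0],"gripper":1},
    {"dp":[-201.7,-21,35],"twist":[0.75,0,0],"gripper":1},
    {"dp":[-201.7,-21,64],"twist":[0.75,0,0],"gripper":1},
    {"dp":[-201.7,-21,64],"twist":[0.75,0,0],"gripper":1},
    {"dp":[-201.7,-21,64],"twist":[0.75,0,0],"gripper":0},
  ],
)

```text
t: 8.62
ee_pos: [594.3, 32.8, 209.0]
orientation: [-2.015, -2.409, 0.003]
wrist_force: [-0.1, 0.7, 0.6]
width: 87.5
```

```bash
python3 m.py w3; python3 -c "
from h import *
st();go(594.7,32.3,209,1.752)"
```

```text
t8.62 pos [594.3  32.8 209. ] yaw 1.7484 z [-0.002 -0.001 -1.   ] q [-0.15  0.3   1.63 -0.    1.22 -0.32] F [-0.1  0.7  0.6] w 87.5
sander_center 0.64 c 594.2 -23.8 wh 38 53 ang 17.4 ztop 145.5 2415
tin_center None
minibox_center 0.8 c 566.5 86.1 wh 39 52 ang 9.4 ztop 147.3 8659
stopblock_center 0.68 c 593.6 33.0 wh 39 55 ang 11.1 ztop 145.6 6849
t8.87 pos [595.4  32.6 210.8] yaw 1.7488 z [ 0.002 -0.002 -1.   ] q [-0.15  0.29  1.63 -0.    1.22 -0.32] F [-0.  -0.2 -0.3] w 67.5
dp [-0.2, -0.7, 1.8] twist [0.12, 0.12, -0.18] dist 2.0
```

jog_arm(
  rows=[
    {"dp":[0,0,1.5],"twist":[0,0,0],"gripper":0},
    {"dp":[0,0,1.5],"twist":[0,0,0],"gripper":0},
    {"dp":[0,0,1.5],"twist":[0,0,0],"gripper":0},
    {"dp":[0,0,1.5],"twist":[0,0,0],"gripper":0},
    {"dp":[0,0,1.5],"twist":[0,0,0],"gripper":0},
    {"dp":[0,0,1.5],"twist":[0,0,0],"gripper":0},
    {"dp":[0,0,-30],"twist":[0,0,0],"gripper":0},
    {"dp":[0,0,-65],"twist":[0,0,0],"gripper":0},
    {"dp":[30,0,-80],"twist":[0,0,5],"gripper":0},
    {"dp":[70,0,-80],"twist":[0,0,10],"gripper":0},
  ],
)

```text
t: 9.7
ee_pos: [585.3, 100.0, 296.0]
orientation: [2.22, 2.208, 0.01]
wrist_force: [0.9, 0.5, -0.7]
width: 39.7
```

```bash
python3 -c "
from h import *
import math
st();go(482,323,106,math.pi/2)"
```

```text
t9.70 pos [585.3 100.  296. ] yaw 1.5656 z [ 0.012 -0.003 -1.   ] q [-0.03  0.2   1.56 -0.    1.37 -0.03] F [ 0.9  0.5 -0.7] w 39.7
dp [222.9, -106.7, 188.1] twist [0.68, 0.16, -0.3] dist 311.0
```

jog_arm(
  rows=[
    {"dp":[36,-17,0],"twist":[0.7,0,0],"gripper":0},
    {"dp":[72,-34,5],"twist":[0.7,0,0],"gripper":0},
    {"dp":[108,-51,10],"twist":[0.7,0,0],"gripper":0},
    {"dp":[144,-68,20],"twist":[0.7,0,0],"gripper":0},
    {"dp":[180,-86,35],"twist":[0.7,0,0],"gripper":0},
    {"dp":[212,-102,55],"twist":[0.7,0,0],"gripper":0},
    {"dp":[223,-107,90],"twist":[0.7,0,0],"gripper":0},
    {"dp":[223,-107,125],"twist":[0.7,0,0],"gripper":0},
    {"dp":[223,-107,160],"twist":[0.7,0,0],"gripper":0},
    {"dp":[223,-107,180],"twist":[0.7,0,0],"gripper":0},
  ],
)

```text
t: 10.53
ee_pos: [479.0, 322.6, 109.7]
orientation: [-2.226, -2.216, 0.012]
wrist_force: [-0.4, 0.9, -0.2]
width: 39.6
```

```bash
python3 -c "
from h import *
import math
st();go(482,323,106,math.pi/2);go(566.5,86,260,math.radians(100.3))"
```

```text
t10.53 pos [479.  322.6 109.7] yaw 1.5667 z [-0.006 -0.005 -1.   ] q [ 0.38  0.39  1.72 -0.    1.03  0.39] F [-0.4  0.9 -0.2] w 39.6
dp [0.4, 3.0, 3.7] twist [-0.34, 0.29, -0.24] dist 5.0
dp [-237.0, 87.6, -149.6] twist [-0.36, 0.26, -10.54] dist 294.0
```

jog_arm(
  rows=[
    {"dp":[0,3,3.5],"twist":[-0.3,0.3,0],"gripper":0},
    {"dp":[0,3,3.5],"twist":[-0.3,0.3,0],"gripper":0.54},
    {"dp":[0,3,3.5],"twist":[-0.3,0.3,0],"gripper":0.54},
    {"dp":[0,3,3.5],"twist":[-0.3,0.3,0],"gripper":0.54},
    {"dp":[0,3,-25],"twist":[-0.3,0.3,0],"gripper":0.54},
    {"dp":[0,3,-65],"twist":[-0.3,0.3,0],"gripper":0.54},
    {"dp":[0,5,-105],"twist":[-0.3,0.3,0],"gripper":1},
    {"dp":[-20,12,-140],"twist":[-0.3,0.3,-3],"gripper":1},
    {"dp":[-55,25,-155],"twist":[-0.3,0.3,-8],"gripper":1},
    {"dp":[-90,38,-155],"twist":[-0.3,0.3,-10.5],"gripper":1},
  ],
)

```text
t: 11.37
ee_pos: [520.2, 233.5, 271.9]
orientation: [2.002, 2.413, 0.015]
wrist_force: [0.2, 0.3, -0.4]
width: 74.1
```

```bash
python3 -c "
from h import *
import math
st();go(567,86,209,math.radians(99.9))"
```

```text
t11.37 pos [520.2 233.5 271.9] yaw 1.7564 z [ 0.011  0.003 -1.   ] q [0.21 0.16 1.65 0.   1.31 0.02] F [ 0.2  0.3 -0.4] w 74.1
dp [-153.6, 18.1, 62.9] twist [0.64, -0.07, 0.74] dist 167.0
```

jog_arm(
  rows=[
    {"dp":[-38,5,0],"twist":[0.6,0,0.7],"gripper":1},
    {"dp":[-76,9,0],"twist":[0.6,0,0.7],"gripper":1},
    {"dp":[-114,14,0],"twist":[0.6,0,0.7],"gripper":1},
    {"dp":[-148,18,5],"twist":[0.6,0,0.7],"gripper":1},
    {"dp":[-153.5,18,15],"twist":[0.6,0,0.7],"gripper":1},
    {"dp":[-153.5,18,40],"twist":[0.6,0,0.7],"gripper":1},
    {"dp":[-153.5,18,63],"twist":[0.6,0,0.7],"gripper":1},
    {"dp":[-153.5,18,63],"twist":[0.6,0,0.7],"gripper":0.9},
    {"dp":[-153.5,18,63],"twist":[0.6,0,0.7],"gripper":0.6},
    {"dp":[-153.5,18,63],"twist":[0.6,0,0.7],"gripper":0},
  ],
)

```text
t: 12.2
ee_pos: [567.3, 86.6, 210.3]
orientation: [2.02, 2.406, 0.004]
wrist_force: [0.9, 0.1, 0.6]
width: 73.6
```

```bash
python3 m.py w4
```

```text
t12.20 pos [567.3  86.6 210.3] yaw 1.7447 z [ 0.002  0.001 -1.   ] q [-0.06  0.24  1.69  0.    1.21 -0.23] F [0.9 0.1 0.6] w 73.6
sander_center 0.84 c 586.4 0.6 wh 38 6 ang 13.2 ztop 143.2 622
tin_center None
minibox_center 0.77 c 565.9 86.5 wh 39 54 ang 9.5 ztop 146.8 6440
stopblock_center None
```

jog_arm(
  rows=[
    {"dp":[0,0,1],"twist":[0,0,0],"gripper":0},
    {"dp":[0,0,1],"twist":[0,0,0],"gripper":0},
    {"dp":[0,0,1],"twist":[0,0,0],"gripper":0},
    {"dp":[0,0,1],"twist":[0,0,0],"gripper":0},
    {"dp":[0,0,1],"twist":[0,0,0],"gripper":0},
    {"dp":[0,0,1],"twist":[0,0,0],"gripper":0},
    {"dp":[0,0,-30],"twist":[0,0,0],"gripper":0},
    {"dp":[0,0,-65],"twist":[0,0,0],"gripper":0},
    {"dp":[30,0,-80],"twist":[0,0,5],"gripper":0},
    {"dp":[70,0,-80],"twist":[0,0,10],"gripper":0},
  ],
)

```text
t: 13.28
ee_pos: [557.5, 153.8, 295.0]
orientation: [2.227, 2.206, 0.013]
wrist_force: [0.4, 0.5, -1.3]
width: 39.7
```

```bash
python3 -c "
from h import *
import math
st();go(572,398,107,math.pi/2)"
```

```text
t13.28 pos [557.5 153.8 295. ] yaw 1.5613 z [ 0.011  0.001 -1.   ] q [0.06 0.17 1.6  0.   1.36 0.07] F [ 0.4  0.5 -1.3] w 39.7
dp [244.1, 10.1, 188.3] twist [0.63, -0.05, -0.54] dist 308.0
```

jog_arm(
  rows=[
    {"dp":[40,2,0],"twist":[0.6,0,-0.5],"gripper":0},
    {"dp":[80,4,5],"twist":[0.6,0,-0.5],"gripper":0},
    {"dp":[120,5,15],"twist":[0.6,0,-0.5],"gripper":0},
    {"dp":[158,7,30],"twist":[0.6,0,-0.5],"gripper":0},
    {"dp":[192,9,50],"twist":[0.6,0,-0.5],"gripper":0},
    {"dp":[225,10,70],"twist":[0.6,0,-0.5],"gripper":0},
    {"dp":[244,10,90],"twist":[0.6,0,-0.5],"gripper":0},
    {"dp":[244,10,125],"twist":[0.6,0,-0.5],"gripper":0},
    {"dp":[244,10,160],"twist":[0.6,0,-0.5],"gripper":0},
    {"dp":[244,10,180],"twist":[0.6,0,-0.5],"gripper":0},
  ],
)

```text
t: 14.12
ee_pos: [569.3, 397.2, 109.7]
orientation: [-2.219, -2.22, 0.009]
wrist_force: [-0.4, -0.0, -1.9]
width: 39.7
```

```bash
python3 -c "
from h import *
import math
st();go(572,398,106.5,math.pi/2);go(594.5,-24,270,math.radians(107.5))"
```

```text
t14.12 pos [569.3 397.2 109.7] yaw 1.5711 z [-0.006 -0.002 -1.   ] q [0.44 0.65 1.35 0.   1.14 0.44] F [-0.4 -0.  -1.9] w 39.7
dp [0.8, 2.7, 3.2] twist [-0.33, 0.14, 0.01] dist 4.0
dp [-421.6, 24.2, -159.4] twist [-0.35, 0.09, -17.49] dist 451.0
```

jog_arm(
  rows=[
    {"dp":[1,3,3.2],"twist":[-0.3,0,0],"gripper":0},
    {"dp":[1,3,3.2],"twist":[-0.3,0,0],"gripper":0.54},
    {"dp":[1,3,3.2],"twist":[-0.3,0,0],"gripper":0.54},
    {"dp":[1,3,3.2],"twist":[-0.3,0,0],"gripper":0.54},
    {"dp":[1,3,-25],"twist":[-0.3,0,0],"gripper":0.54},
    {"dp":[1,3,-65],"twist":[-0.3,0,0],"gripper":0.54},
    {"dp":[0,3,-105],"twist":[-0.3,0,0],"gripper":1},
    {"dp":[-20,4,-140],"twist":[-0.3,0,-5],"gripper":1},
    {"dp":[-55,5,-158],"twist":[-0.3,0,-10],"gripper":1},
    {"dp":[-95,7,-158],"twist":[-0.3,0,-17.5],"gripper":1},
  ],
)

```text
t: 14.95
ee_pos: [579.4, 303.9, 275.7]
orientation: [1.852, 2.528, 0.014]
wrist_force: [1.7, 0.3, 2.0]
width: 74.6
```

```bash
python3 -c "
from h import *
import math
st();go(594.3,-24,260,math.radians(107.5))"
```

```text
t14.95 pos [579.4 303.9 275.7] yaw 1.8772 z [ 0.012  0.002 -1.   ] q [ 0.3   0.37  1.39 -0.    1.36 -0.01] F [1.7 0.3 2. ] w 74.6
dp [-317.1, -84.9, 15.0] twist [0.69, 0.07, 0.05] dist 329.0
```

jog_arm(
  rows=[
    {"dp":[-40,-11,0],"twist":[0.7,0,0],"gripper":1},
    {"dp":[-80,-21,0],"twist":[0.7,0,0],"gripper":1},
    {"dp":[-120,-32,0],"twist":[0.7,0,0],"gripper":1},
    {"dp":[-160,-43,0],"twist":[0.7,0,0],"gripper":1},
    {"dp":[-200,-54,0],"twist":[0.7,0,0],"gripper":1},
    {"dp":[-240,-64,0],"twist":[0.7,0,0],"gripper":1},
    {"dp":[-280,-75,0],"twist":[0.7,0,0],"gripper":1},
    {"dp":[-312,-84,5],"twist":[0.7,0,0],"gripper":1},
    {"dp":[-317,-85,10],"twist":[0.7,0,0],"gripper":1},
    {"dp":[-317,-85,15],"twist":[0.7,0,0],"gripper":1},
  ],
)

```text
t: 15.78
ee_pos: [594.4, -26.1, 260.4]
orientation: [1.86, 2.529, -0.001]
wrist_force: [0.1, -0.3, 0.5]
width: 91.9
```

```bash
python3 m.py w5; python3 fx.py w5;python3 -c "
from h import *
import math
st();go(594.3,-24,209,math.radians(107.5))"
```

```text
t15.78 pos [594.4 -26.1 260.4] yaw 1.8734 z [ 0.002 -0.002 -1.   ] q [-0.25  0.24  1.59 -0.    1.31 -0.55] F [ 0.1 -0.3  0.5] w 91.9
sander_center 0.89 c 593.8 -24.6 wh 40 54 ang 17.2 ztop 145.5 4099
tin_center None
minibox_center 0.73 c 528.8 -334.8 wh 49 23 ang 16.1 ztop 39.1 209
stopblock_center 0.69 c 591.9 3.1 wh 120 259 ang 11.0 ztop 112.0 43691
44498 ((592.0053100585938, 2.6225738525390625), (120.18456268310547, 259.8340148925781), 11.005326271057129) [109.77553136 110.95039852 116.37905743]
t16.03 pos [594.2 -22.3 260.2] yaw 1.8794 z [ 0.    -0.001 -1.   ] q [-0.24  0.24  1.59 -0.    1.31 -0.55] F [-0.4 -0.3  0.1] w 92.2
dp [-1.6, -0.5, 51.2] twist [0.01, 0.06, 0.18] dist 51.0
```

jog_arm(
  rows=[
    {"dp":[-1.5,-0.5,30],"twist":[0,0,0],"gripper":1},
    {"dp":[-1.5,-0.5,51],"twist":[0,0,0],"gripper":1},
    {"dp":[-1.5,-0.5,51],"twist":[0,0,0],"gripper":0},
    {"dp":[-1.5,-0.5,51],"twist":[0,0,0],"gripper":0},
    {"dp":[-1.5,-0.5,51],"twist":[0,0,0],"gripper":0},
    {"dp":[-1.5,-0.5,51],"twist":[0,0,0],"gripper":0},
    {"dp":[-1.5,-0.5,51],"twist":[0,0,0],"gripper":0},
    {"dp":[-1.5,-0.5,51],"twist":[0,0,0],"gripper":0},
    {"dp":[-1.5,-0.5,51],"twist":[0,0,0],"gripper":0},
    {"dp":[-1.5,-0.5,51],"twist":[0,0,0],"gripper":0},
  ],
)

```text
t: 16.87
ee_pos: [594.4, -24.0, 209.7]
orientation: [1.853, 2.535, -0.0]
wrist_force: [1.8, 0.4, 0.2]
width: 40.6
```

jog_arm(
  rows=[
    {"dp":[0,0,0],"twist":[0,0,0],"gripper":0},
    {"dp":[0,0,0],"twist":[0,0,0],"gripper":0},
    {"dp":[0,0,-30],"twist":[0,0,0],"gripper":0},
    {"dp":[0,0,-65],"twist":[0,0,0],"gripper":0},
    {"dp":[30,0,-80],"twist":[0,0,5],"gripper":0},
    {"dp":[70,0,-80],"twist":[0,0,10],"gripper":0},
    {"dp":[110,0,-80],"twist":[0,0,17.5],"gripper":0},
    {"dp":[150,0,-80],"twist":[0,0,17.5],"gripper":0},
  ],
)

```text
t: 17.53
ee_pos: [548.3, 119.9, 289.8]
orientation: [2.224, 2.216, 0.001]
wrist_force: [-0.5, 0.5, -1.3]
width: 39.8
```

```bash
python3 -c "
from h import *
import math
st();go(482,398,107,math.pi/2)"
```

```text
t17.53 pos [548.3 119.9 289.8] yaw 1.5671 z [ 0.002 -0.001 -1.   ] q [ 0.    0.13  1.65 -0.    1.36  0.  ] F [-0.5  0.5 -1.3] w 39.8
dp [278.1, -67.7, 182.4] twist [0.11, 0.06, -0.21] dist 339.0
```

jog_arm(
  rows=[
    {"dp":[40,-10,0],"twist":[0,0,0],"gripper":0},
    {"dp":[80,-20,0],"twist":[0,0,0],"gripper":0},
    {"dp":[120,-30,5],"twist":[0,0,0],"gripper":0},
    {"dp":[160,-39,10],"twist":[0,0,0],"gripper":0},
    {"dp":[199,-49,20],"twist":[0,0,0],"gripper":0},
    {"dp":[236,-58,40],"twist":[0,0,0],"gripper":0},
    {"dp":[268,-66,65],"twist":[0,0,0],"gripper":0},
    {"dp":[278,-67.5,100],"twist":[0,0,0],"gripper":0},
    {"dp":[278,-67.5,135],"twist":[0,0,0],"gripper":0},
    {"dp":[278,-67.5,168],"twist":[0,0,0],"gripper":0},
  ],
)

```text
t: 18.37
ee_pos: [481.1, 398.9, 119.3]
orientation: [2.222, 2.218, -0.0]
wrist_force: [0.7, -0.2, -1.5]
width: 39.4
```

```bash
python3 -c "
from h import *
import math
st();go(482,398,107,math.pi/2)"
```

```text
t18.37 pos [481.1 398.9 119.3] yaw 1.5692 z [ 0.001 -0.001 -1.   ] q [ 0.5   0.48  1.58 -0.    1.08  0.5 ] F [ 0.7 -0.2 -1.5] w 39.4
dp [-0.9, 0.9, 12.3] twist [0.08, 0.09, -0.09] dist 12.0
```

jog_arm(
  rows=[
    {"dp":[-0.5,1,12.3],"twist":[0,0,0],"gripper":0},
    {"dp":[-0.5,1,12.3],"twist":[0,0,0],"gripper":0.54},
    {"dp":[-0.5,1,12.3],"twist":[0,0,0],"gripper":0.54},
    {"dp":[-0.5,1,12.3],"twist":[0,0,0],"gripper":0.54},
    {"dp":[-0.5,1,-20],"twist":[0,0,0],"gripper":0.54},
    {"dp":[-0.5,1,-60],"twist":[0,0,0],"gripper":0.54},
    {"dp":[-0.5,5,-100],"twist":[0,0,0],"gripper":0.54},
    {"dp":[-20,15,-140],"twist":[0,0,0],"gripper":1},
    {"dp":[-50,25,-170],"twist":[0,0,-5],"gripper":1},
    {"dp":[-80,40,-200],"twist":[0,0,-11],"gripper":1},
  ],
)

```text
t: 19.2
ee_pos: [518.2, 324.9, 318.3]
orientation: [1.99, 2.425, 0.007]
wrist_force: [1.4, -0.0, -0.5]
width: 67.6
```

```bash
python3 -c "
from h import *
import math
s,T=tool()
ux=np.array([math.cos(.191),math.sin(.191)]);uy=np.array([-ux[1],ux[0]]);c=np.array([591.7,2.9])
for k in (70,-70): print(c+k*uy)
# camera directly over left shaft: tool x yaw = f+90, camera 81 ahead
L=c+70*uy-60*uy
st();go(L[0],L[1],330,.191+math.pi/2)"
```

```text
[578.41114368  71.62704197]
[604.98885632 -65.82704197]
t19.20 pos [518.2 324.9 318.3] yaw 1.7672 z [ 0.007  0.001 -1.   ] q [ 0.36  0.24  1.47 -0.    1.42  0.17] F [ 1.4 -0.  -0.5] w 67.6
dp [-320.2, 9.3, -11.4] twist [0.38, 0.04, 0.31] dist 321.0
```

jog_arm(
  rows=[
    {"dp":[-40,1,0],"twist":[0.4,0,0.3],"gripper":1},
    {"dp":[-80,2,0],"twist":[0.4,0,0.3],"gripper":1},
    {"dp":[-120,3,10],"twist":[0.4,0,0.3],"gripper":1},
    {"dp":[-160,5,20],"twist":[0.4,0,0.3],"gripper":1},
    {"dp":[-200,6,30],"twist":[0.4,0,0.3],"gripper":1},
    {"dp":[-240,7,45],"twist":[0.4,0,0.3],"gripper":1},
    {"dp":[-278,8,60],"twist":[0.4,0,0.3],"gripper":1},
    {"dp":[-315,9,75],"twist":[0.4,0,0.3],"gripper":1},
    {"dp":[-341,9,88],"twist":[0.4,0,0.3],"gripper":1},
    {"dp":[-341,9,88],"twist":[0.4,0,0.3],"gripper":1},
  ],
)

```text
t: 20.03
ee_pos: [594.2, -12.7, 229.5]
orientation: [2.006, 2.417, -0.004]
wrist_force: [-0.0, 0.4, -0.7]
width: 91.9
```

```bash
cat > look.py <<'E'
from h import *
import sys
st(); img,d,K,D,Tc=cam("wrist"); P=cloud(d,K,D,Tc); st(); n=sys.argv[1]
np.savez(n+".npz",img=img,d=d,P=P,Tc=Tc,K=K,D=D)
ux=np.array([np.cos(.1915),np.sin(.1915),0]);uy=np.array([-ux[1],ux[0],0]);c=np.array([591.7,2.9,0])
for sh in (70,-70):
    t=c+sh*uy+[0,0,45]; u=proj(t,K,D,Tc)[0]; print("shaft",sh,u)
    if 40<u[0]<520 and 40<u[1]<380:
        x,y=u.astype(int); cr=cv2.resize(img[max(0,y-35):y+35,max(0,x-35):x+35],None,fx=6,fy=6,interpolation=cv2.INTER_CUBIC); cv2.imwrite(f"pics/{n}_c.png",cr)
cv2.imwrite(f"pics/{n}.png",img)
E
python3 look.py w6
```

```text
t20.03 pos [594.2 -12.7 229.5] yaw 1.7564 z [-0.001 -0.002 -1.   ] q [-0.22  0.27  1.61 -0.    1.26 -0.41] F [-0.   0.4 -0.7] w 91.9
t20.08 pos [594.3 -10.3 230.7] yaw 1.7576 z [-0.    -0.001 -1.   ] q [-0.22  0.27  1.61 -0.    1.26 -0.41] F [0.3 0.2 0.3] w 91.9
shaft 70 [279.441512   104.17750054]
shaft -70 [280.20232993 259.26455779]
```

View pics/w6.png

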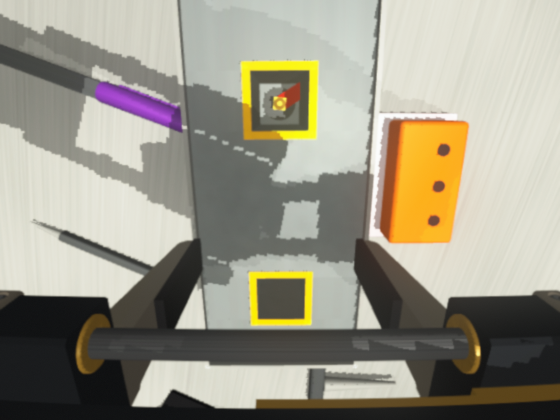

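View pics/w6_c.png

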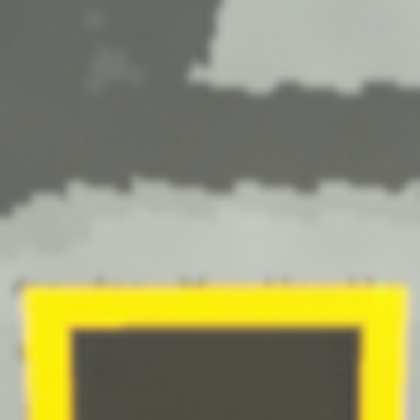

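```bash
cat > dog.py <<'E'
from h import *
f=np.load("w6.npz"); img=f["img"]; cv2.imwrite("pics/w6_L.png",cv2.resize(img[65:141,240:320],None,fx=7,fy=7,interpolation=cv2.INTER_CUBIC))
f=np.load("w1.npz"); img=f["img"].astype(int); P=f["P"]
red=(img[...,2]>120)&(img[...,1]<70)&(img[...,0]<70)&(abs(P[...,2]-20)<12)
F=.1915; c=np.array([591.7,2.9]); ux=np.array([np.cos(F),np.sin(F)]);uy=np.array([-ux[1],ux[0]])
n,l,s,_=cv2.connectedComponentsWithStats(red.astype(np.uint8))
for k in range(1,n):
    if s[k,4]<15: continue
    Q=P[l==k][:,:2]; q=np.stack([(Q-c)@ux,(Q-c)@uy],1); m=q.mean(0); sh=np.array([0,70*np.sign(m[1])]); print(s[k],"mean fix",m.round(1),"zs",P[l==k][:,2].mean().round(1),"angle",np.arctan2(*(m-sh)[::-1]).round(3),"maxr",np.linalg.norm(q-sh,axis=1).max().round(1), "rect",cv2.minAreaRect(q.astype(np.float32)))
E
python3 dog.py
```

```text
[193 119  16  16 134] mean fix [ 70.1 112.5] zs 23.9 angle 0.545 maxr 93.6 rect ((69.2877426147461, 112.44367218017578), (24.50587272644043, 11.947232246398926), 30.600425720214844)
[353 121  15  12  98] mean fix [  68.2 -118.3] zs 23.4 angle -0.617 maxr 92.2 rect ((66.6416244506836, -118.19662475585938), (10.534463882446289, 19.937896728515625), 52.480201721191406)
```

View pics/w6_L.png

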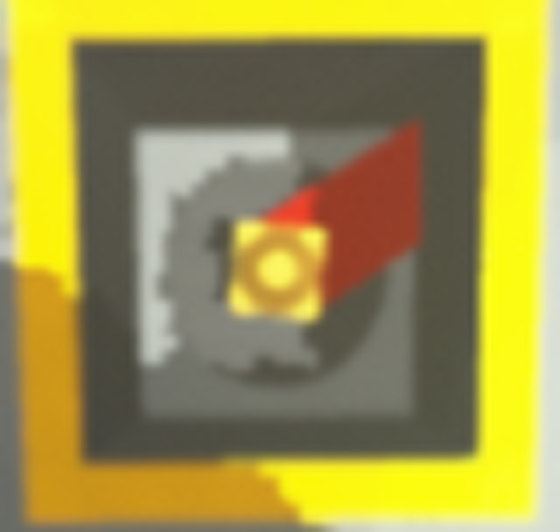

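jog_arm(
  rows=[
    {"dp":[-40,0,0],"twist":[0,0,0],"gripper":1},
    {"dp":[-80,0,0],"twist":[0,0,0],"gripper":1},
    {"dp":[-115,0,0],"twist":[0,0,0],"gripper":1},
    {"dp":[-138,0,0],"twist":[0,0,0],"gripper":1},
    {"dp":[-138,0,0],"twist":[0,0,0],"gripper":1},
    {"dp":[-138,0,0],"twist":[0,0,0],"gripper":1},
    {"dp":[-138,0,0],"twist":[0,0,0],"gripper":1},
    {"dp":[-138,0,0],"twist":[0,0,0],"gripper":1},
  ],
)

```text
t: 20.75
ee_pos: [620.1, -144.0, 231.6]
orientation: [2.002, 2.42, -0.0]
wrist_force: [0.8, 0.1, -0.7]
width: 91.9
```

```bash
cat > look2.py <<'E'
from h import *
import sys
st(); img,d,K,D,Tc=cam("wrist"); st(); P=cloud(d,K,D,Tc); n=sys.argv[1]; sh=float(sys.argv[2])
np.savez(n+".npz",img=img,d=d,P=P,Tc=Tc,K=K,D=D)
F=.1915;ux=np.array([np.cos(F),np.sin(F),0]);uy=np.array([-ux[1],ux[0],0]);c=np.array([591.7,2.9,0])
t=c+sh*uy; u=proj(t+[0,0,45],K,D,Tc)[0]; x,y=u.astype(int); print("pred px",u,"crop origin",x-35,y-35)
yel=(img[...,2]>150)&(img[...,1]>130)&(img[...,0]<90)&(np.linalg.norm(P[...,:2]-t[:2],axis=-1)<60)&(P[...,2]>100)
r=cv2.minAreaRect(P[yel][:,:2].astype(np.float32)); print("rim",r,"pred",t[:2].round(1))
b=(img[...,2]>150)&(img[...,1]>110)&(img[...,0]<120)&(np.linalg.norm(P[...,:2]-t[:2],axis=-1)<14)&(abs(P[...,2]-42)<10)
if b.any(): print("brass",b.sum(),P[b].mean(0).round(1),cv2.minAreaRect(P[b][:,:2].astype(np.float32)))
cv2.imwrite(f"pics/{n}.png",cv2.resize(img[y-35:y+35,x-35:x+35],None,fx=7,fy=7,interpolation=cv2.INTER_CUBIC))
go(533,-354,330,0)
E
python3 look2.py w7 -70
python3 - <<'E'
from h import *
f=np.load("w6.npz");img=f["img"];P=f["P"];t=np.array([578.4,71.6])
for nm,b in [("rim",(img[...,2]>150)&(img[...,1]>130)&(img[...,0]<90)&(np.linalg.norm(P[...,:2]-t,axis=-1)<60)&(P[...,2]>100)),("brass",(img[...,2]>150)&(img[...,1]>110)&(img[...,0]<120)&(np.linalg.norm(P[...,:2]-t,axis=-1)<14)&(abs(P[...,2]-42)<10))]:
    print(nm,b.sum(),P[b].mean(0).round(1),cv2.minAreaRect(P[b][:,:2].astype(np.float32)))
E
```

```text
t20.75 pos [ 620.1 -144.   231.6] yaw 1.7596 z [ 0.001 -0.001 -1.   ] q [-0.42  0.37  1.48 -0.    1.29 -0.61] F [ 0.8  0.1 -0.7] w 91.9
t20.80 pos [ 620.  -144.1  231.4] yaw 1.7597 z [ 0.    -0.001 -1.   ] q [-0.42  0.37  1.48 -0.    1.28 -0.61] F [0.5 0.3 0.1] w 92.1
pred px [278.84500334 112.27463777] crop origin 243 77
rim ((604.5894775390625, -65.07527160644531), (45.924556732177734, 45.68716049194336), 10.77662467956543) pred [605.  -65.8]
brass 144 [604.6 -65.3  42.8] ((604.6489868164062, -65.29562377929688), (9.322470664978027, 9.000761985778809), 10.72058391571045)
dp [-189.9, -124.8, -98.5] twist [0.04, 0.03, 100.82] dist 248.0
rim 2343 [577.7  73.5 114.5] ((577.7254638671875, 72.20269775390625), (45.90782928466797, 46.11705780029297), 11.091827392578125)
brass 154 [577.8  72.3  42.8] ((577.7989501953125, 72.31004333496094), (9.879444122314453, 10.0513916015625), 5.0869550704956055)
```

View pics/w7.png

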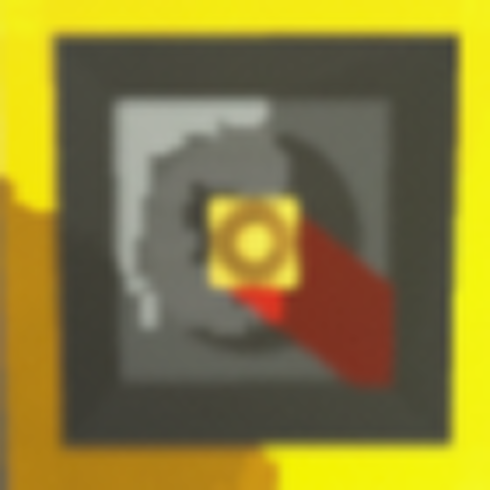

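jog_arm(
  rows=[
    {"dp":[-190,-125,-98],"twist":[0,0,100.8],"gripper":1},
    {"dp":[-190,-125,-98],"twist":[0,0,100.8],"gripper":1},
    {"dp":[-190,-125,-98],"twist":[0,0,100.8],"gripper":1},
    {"dp":[-190,-125,-98],"twist":[0,0,100.8],"gripper":1},
    {"dp":[-190,-125,-98],"twist":[0,0,100.8],"gripper":1},
    {"dp":[-190,-125,-98],"twist":[0,0,100.8],"gripper":1},
    {"dp":[-190,-125,-98],"twist":[0,0,100.8],"gripper":1},
    {"dp":[-190,-125,-98],"twist":[0,0,100.8],"gripper":1},
    {"dp":[-190,-125,-98],"twist":[0,0,100.8],"gripper":1},
    {"dp":[-190,-125,-98],"twist":[0,0,100.8],"gripper":1},
  ],
)

```text
t: 21.63
ee_pos: [533.1, -353.2, 329.8]
orientation: [3.042, 0.781, 0.0]
wrist_force: [0.2, 0.2, -0.4]
width: 92.1
```

jog_arm(
  rows=[
    {"dp":[0,0,0],"twist":[0,0,7],"gripper":1},
    {"dp":[0,0,0],"twist":[0,0,14],"gripper":1},
    {"dp":[0,0,0],"twist":[0,0,21],"gripper":1},
    {"dp":[0,0,0],"twist":[0,0,28],"gripper":1},
    {"dp":[0,0,0],"twist":[0,0,28],"gripper":1},
    {"dp":[0,0,0],"twist":[0,0,28],"gripper":1},
    {"dp":[0,0,0],"twist":[0,0,28],"gripper":1},
  ],
)

```text
t: 22.22
ee_pos: [533.4, -352.5, 329.8]
orientation: [3.141, 0.028, 0.001]
wrist_force: [0.4, -0.5, -0.2]
width: 92.0
```

```bash
cat > key.py <<'E'
from h import *
import sys
st(); img,d,K,D,Tc=cam("wrist"); P=cloud(d,K,D,Tc); st(); cv2.imwrite(f"pics/{sys.argv[1]}.png",img)
np.savez(sys.argv[1]+".npz",img=img,d=d,P=P,Tc=Tc)
i=img.astype(int); b=(i[...,0]>i[...,2]+50)&(i[...,0]>80)&(abs(P[...,2]-165)<15)&(d>0)
Q=P[b]; zt=np.percentile(Q[:,2],80); Q=Q[abs(Q[:,2]-zt)<4]
print("bar",len(Q),"ztop",zt,cv2.minAreaRect(Q[:,:2].astype(np.float32)))
g=(abs(P[...,2]-130)<5)&(np.linalg.norm(P[...,:2]-[533,-354],axis=-1)<40)
if g.any(): print("rim/collar pts",g.sum(),cv2.minAreaRect(P[g][:,:2].astype(np.float32)))
g=(abs(P[...,2]-136)<4)&(np.linalg.norm(P[...,:2]-[533,-354],axis=-1)<45)
if g.any(): print("collar",g.sum(),cv2.minEnclosingCircle(P[g][:,:2].astype(np.float32)))
E
python3 key.py k1
```

```text
t22.22 pos [ 533.4 -352.5  329.8] yaw 0.0176 z [ 0. -0. -1.] q [-0.77  0.31  1.37 -0.    1.47  0.78] F [ 0.4 -0.5 -0.2] w 92.0
t22.27 pos [ 533.3 -352.7  329.8] yaw 0.0168 z [ 0. -0. -1.] q [-0.77  0.31  1.37 -0.    1.47  0.78] F [0.7 1.3 0.1] w 91.9
bar 1727 ztop 171.1427941612715 ((534.3577880859375, -356.12554931640625), (89.6444320678711, 14.062592506408691), 10.75436019897461)
rim/collar pts 101 ((536.4968872070312, -355.2751770019531), (50.340675354003906, 51.639076232910156), 73.00239562988281)
collar 1749 ((533.30810546875, -354.25927734375), 29.804645538330078)
```

View pics/k1.png

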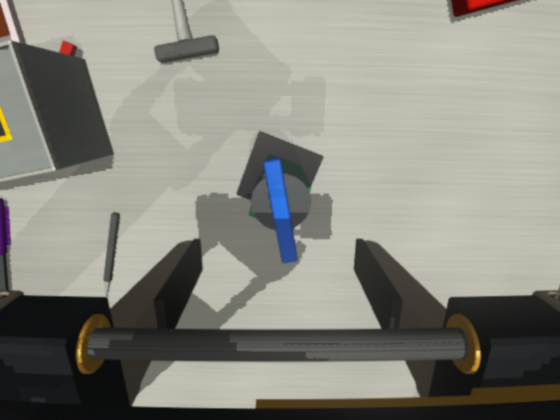

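```bash
python3 -c "
from h import *
st();go(534.2,-356,232,0.188)"
```

```text
t22.27 pos [ 533.3 -352.7  329.8] yaw 0.0168 z [ 0. -0. -1.] q [-0.77  0.31  1.37 -0.    1.47  0.78] F [0.7 1.3 0.1] w 91.9
dp [0.8, 3.3, 97.8] twist [0.03, -0.02, -9.81] dist 98.0
```

jog_arm(
  rows=[
    {"dp":[1,3.3,10],"twist":[0,0,-7],"gripper":1},
    {"dp":[1,3.3,20],"twist":[0,0,-9.8],"gripper":1},
    {"dp":[1,3.3,50],"twist":[0,0,-9.8],"gripper":0.8},
    {"dp":[1,3.3,80],"twist":[0,0,-9.8],"gripper":0.6},
    {"dp":[1,3.3,98],"twist":[0,0,-9.8],"gripper":0.5},
    {"dp":[1,3.3,98],"twist":[0,0,-9.8],"gripper":0.4},
    {"dp":[1,3.3,98],"twist":[0,0,-9.8],"gripper":0.3},
    {"dp":[1,3.3,98],"twist":[0,0,-9.8],"gripper":0},
    {"dp":[1,3.3,98],"twist":[0,0,-9.8],"gripper":0},
    {"dp":[1,3.3,98],"twist":[0,0,-9.8],"gripper":0},
  ],
)

```text
t: 23.1
ee_pos: [535.1, -356.6, 234.0]
orientation: [3.124, 0.295, 0.004]
wrist_force: [0.2, 0.1, 0.2]
width: 40.7
```

jog_arm(
  rows=[
    {"dp":[0,0,0],"twist":[0,0,0],"gripper":0},
    {"dp":[0,0,0],"twist":[0,0,0],"gripper":0},
    {"dp":[0,0,0],"twist":[0,0,0],"gripper":0},
    {"dp":[0,0,0],"twist":[0,0,0],"gripper":0},
    {"dp":[0,0,0],"twist":[0,0,0],"gripper":0},
  ],
)

```text
t: 23.52
ee_pos: [535.2, -356.4, 234.3]
orientation: [3.125, 0.295, 0.004]
wrist_force: [-0.0, 1.4, 2.4]
width: 13.7
```

```bash
python3 -c "
from h import *
st()"
```

```text
t23.52 pos [ 535.2 -356.4  234.3] yaw 0.1882 z [ 0.003 -0.002 -1.   ] q [-0.78  0.38  1.46  0.    1.29  0.61] F [-0.   1.4  2.4] w 13.7
```

jog_arm(
  rows=[
    {"dp":[0,0,-10],"twist":[0,0,0],"gripper":0},
    {"dp":[0,0,-40],"twist":[0,0,0],"gripper":0},
    {"dp":[0,0,-75],"twist":[0,0,0],"gripper":0},
    {"dp":[0,0,-110],"twist":[0,0,0],"gripper":0},
    {"dp":[0,0,-145],"twist":[0,0,0],"gripper":0},
    {"dp":[0,0,-165],"twist":[0,0,0],"gripper":0},
    {"dp":[0,0,-165],"twist":[0,0,0],"gripper":0},
    {"dp":[0,0,-165],"twist":[0,0,0],"gripper":0},
  ],
)

```text
t: 24.18
ee_pos: [534.8, -356.2, 399.9]
orientation: [3.123, 0.295, 0.006]
wrist_force: [-0.6, -0.2, -3.5]
width: 14.0
```

```bash
python3 - <<'E'
from h import *
st(); s,T=tool(); img,d,K,D,Tc=cam("wrist"); P=cloud(d,K,D,Tc); 
q=(P-T[:3,3])@T[:3,:3]   # tool coords
pt=lambda x,y,z: proj(T[:3,3]+T[:3,:3]@np.array([x,y,z]),K,D,Tc)[0].astype(int)
print("pred socket px",pt(0,0,222),pt(10,0,222))
m=(q[...,2]>150)&(q[...,2]<230)&(abs(q[...,0])<40)&(abs(q[...,1])<40)&(d>0)
for a,b in [(150,160),(190,200),(203,210),(212,224)]:
    k=m&(q[...,2]>a)&(q[...,2]<b); 
    if k.sum(): print(a,b,k.sum(),"x",np.percentile(q[k][:,0],[2,50,98]).round(1),"y",np.percentile(q[k][:,1],[2,50,98]).round(1),"zmax",q[k][:,2].max().round(1))
u=pt(0,0,200); v=img.copy(); cv2.circle(v,tuple(int(c) for c in pt(0,0,222)),3,(0,0,255),1); cv2.imwrite("pics/k2.png",cv2.resize(v[100:320,160:400],None,fx=3,fy=3))
go(577.75,72.2,400,1.66)
E
```

```text
t24.18 pos [ 534.8 -356.2  399.9] yaw 0.1882 z [ 0.004 -0.004 -1.   ] q [-0.78  0.29  1.26  0.    1.59  0.61] F [-0.6 -0.2 -3.5] w 14.0
pred socket px [276 194] [276 184]
dp [122.7, -412.3, -2.8] twist [0.09, -0.0, -84.33] dist 430.0
```

View pics/k2.png

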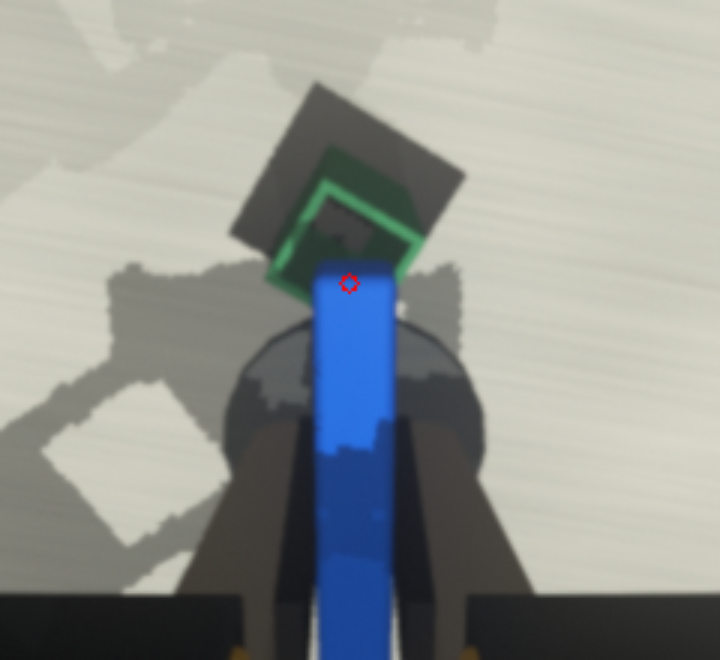

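jog_arm(
  rows=[
    {"dp":[9,-31,0],"twist":[0,0,-7],"gripper":0},
    {"dp":[19,-63,0],"twist":[0,0,-14],"gripper":0},
    {"dp":[29,-96,0],"twist":[0,0,-21],"gripper":0},
    {"dp":[38,-129,0],"twist":[0,0,-28],"gripper":0},
    {"dp":[48,-162,0],"twist":[0,0,-35],"gripper":0},
    {"dp":[58,-195,0],"twist":[0,0,-42],"gripper":0},
    {"dp":[68,-228,0],"twist":[0,0,-49],"gripper":0},
    {"dp":[78,-261,0],"twist":[0,0,-56],"gripper":0},
    {"dp":[88,-295,0],"twist":[0,0,-63],"gripper":0},
    {"dp":[98,-330,0],"twist":[0,0,-70],"gripper":0},
  ],
)

```text
t: 25.07
ee_pos: [567.9, -11.5, 393.6]
orientation: [-2.385, -2.04, 0.005]
wrist_force: [0.6, -0.4, -2.6]
width: 13.6
```

```bash
python3 -c "
from h import *
st();go(577.75,72.2,350,1.66)"
```

```text
t25.07 pos [567.9 -11.5 393.6] yaw 1.4155 z [-0.005  0.    -1.   ] q [-0.23  0.1   1.49 -0.    1.56 -0.08] F [ 0.6 -0.4 -2.6] w 13.6
dp [84.3, -3.0, 43.6] twist [-0.26, -0.01, -14.01] dist 95.0
```

jog_arm(
  rows=[
    {"dp":[30,-1,0],"twist":[-0.2,0,-7],"gripper":0},
    {"dp":[60,-2,0],"twist":[-0.2,0,-14],"gripper":0},
    {"dp":[84,-3,10],"twist":[-0.2,0,-14],"gripper":0},
    {"dp":[84,-3,30],"twist":[-0.2,0,-14],"gripper":0},
    {"dp":[84,-3,43],"twist":[-0.2,0,-14],"gripper":0},
    {"dp":[84,-3,43],"twist":[-0.2,0,-14],"gripper":0},
    {"dp":[84,-3,43],"twist":[-0.2,0,-14],"gripper":0},
    {"dp":[84,-3,43],"twist":[-0.2,0,-14],"gripper":0},
  ],
)

```text
t: 25.73
ee_pos: [577.7, 71.1, 350.5]
orientation: [-2.121, -2.316, 0.002]
wrist_force: [-0.3, -0.6, -2.7]
width: 13.7
```

```bash
python3 -c "
from h import *
st();go(578,72.3,300,1.66)"
```

```text
t25.73 pos [577.7  71.1 350.5] yaw 1.6585 z [-0.002  0.    -1.   ] q [-0.09  0.15  1.51 -0.    1.48 -0.17] F [-0.3 -0.6 -2.7] w 13.7
dp [1.2, 0.5, 50.5] twist [-0.09, -0.01, -0.08] dist 51.0
```

jog_arm(
  rows=[
    {"dp":[1,0.5,0],"twist":[-0.1,0,0],"gripper":0},
    {"dp":[1,0.5,20],"twist":[-0.1,0,0],"gripper":0},
    {"dp":[1,0.5,40],"twist":[-0.1,0,0],"gripper":0},
    {"dp":[1,0.5,60],"twist":[-0.1,0,0],"gripper":0},
    {"dp":[1,0.5,75],"twist":[-0.1,0,0],"gripper":0},
    {"dp":[1,0.5,75],"twist":[-0.1,0,0],"gripper":0},
    {"dp":[1,0.5,75],"twist":[-0.1,0,0],"gripper":0},
  ],
)

```text
t: 26.32
ee_pos: [578.0, 71.7, 275.8]
orientation: [-2.122, -2.316, -0.0]
wrist_force: [0.2, 0.1, -2.2]
width: 13.4
```

```bash
python3 -c "
from h import *
st();go(578,72.3,253,1.66)"
```

```text
t26.32 pos [578.   71.7 275.8] yaw 1.6579 z [-0.  0. -1.] q [-0.08  0.2   1.61  0.    1.34 -0.17] F [ 0.2  0.1 -2.2] w 13.4
dp [0.5, 0.0, 22.8] twist [-0.01, -0.02, -0.12] dist 23.0
```

jog_arm(
  rows=[
    {"dp":[0.5,0,5],"twist":[0,0,0],"gripper":0},
    {"dp":[0.5,0,9],"twist":[0,0,0],"gripper":0},
    {"dp":[0.5,0,12],"twist":[0,0,0],"gripper":0},
    {"dp":[0.5,0,14],"twist":[0,0,0],"gripper":0},
    {"dp":[0.5,0,14],"twist":[0,0,0],"gripper":0},
    {"dp":[0.5,0,14],"twist":[0,0,0],"gripper":0},
  ],
)

```text
t: 26.82
ee_pos: [578.0, 72.4, 261.8]
orientation: [-2.122, -2.316, -0.001]
wrist_force: [-0.4, 1.5, -3.4]
width: 14.2
```

```bash
python3 -c "
from h import *
st();go(578,72.3,253,1.66);print(telemetry.sense()['ft_torque'])"
```

```text
t26.82 pos [578.   72.4 261.8] yaw 1.6579 z [-0.     0.001 -1.   ] q [-0.08  0.21  1.62  0.    1.31 -0.17] F [-0.4  1.5 -3.4] w 14.2
dp [-0.1, -0.0, 8.8] twist [-0.0, -0.04, -0.12] dist 9.0
[ 0.14834668 -0.12725675 -0.02981965]
```

jog_arm(
  rows=[
    {"dp":[0,0,3],"twist":[0,0,0],"gripper":0},
    {"dp":[0,0,5],"twist":[0,0,0],"gripper":0},
    {"dp":[0,0,7],"twist":[0,0,0],"gripper":0},
    {"dp":[0,0,7],"twist":[0,0,0],"gripper":0},
    {"dp":[0,0,7],"twist":[0,0,0],"gripper":0},
  ],
)

```text
t: 27.23
ee_pos: [577.8, 72.5, 254.5]
orientation: [-2.122, -2.315, -0.0]
wrist_force: [0.7, 1.2, -3.0]
width: 13.4
```

```bash
python3 -c "
from h import *
st();go(578,72.3,253,1.66);print(telemetry.sense()['ft_torque'])"
```

```text
t27.23 pos [577.8  72.5 254.5] yaw 1.6579 z [-0.001  0.001 -1.   ] q [-0.08  0.22  1.63  0.    1.3  -0.17] F [ 0.7  1.2 -3. ] w 13.4
dp [-0.2, 0.2, 1.5] twist [-0.04, -0.05, -0.12] dist 2.0
[ 0.15810225 -0.08519589  0.03978769]
```

jog_arm(
  rows=[
    {"dp":[0,0,0],"twist":[0,0,5],"gripper":0},
    {"dp":[0,0,0],"twist":[0,0,11],"gripper":0},
    {"dp":[0,0,0],"twist":[0,0,17],"gripper":0},
    {"dp":[0,0,0],"twist":[0,0,23],"gripper":0},
    {"dp":[0,0,0],"twist":[0,0,29],"gripper":0},
    {"dp":[0,0,0],"twist":[0,0,35],"gripper":0},
    {"dp":[0,0,0],"twist":[0,0,41],"gripper":0},
    {"dp":[0,0,0],"twist":[0,0,47],"gripper":0},
    {"dp":[0,0,0],"twist":[0,0,53],"gripper":0},
    {"dp":[0,0,0],"twist":[0,0,58],"gripper":0},
  ],
)

```text
t: 28.07
ee_pos: [578.2, 72.8, 254.7]
orientation: [-2.981, -0.989, -0.002]
wrist_force: [0.8, 2.0, -2.3]
width: 13.6
```

```bash
python3 -c "
from h import *
st();go(578,72.3,254,.20);print(telemetry.sense()['ft_torque'])"
```

```text
t28.07 pos [578.2  72.8 254.7] yaw 0.6408 z [ 0.001  0.002 -1.   ] q [-0.08  0.22  1.63  0.    1.3   0.85] F [ 0.8  2.  -2.3] w 13.6
dp [-0.4, 0.3, 0.7] twist [-0.07, -0.06, 25.25] dist 1.0
[ 0.45550581 -0.36933211  0.0787835 ]
```

jog_arm(
  rows=[
    {"dp":[0,0,0],"twist":[0,0,5],"gripper":0},
    {"dp":[0,0,0],"twist":[0,0,10],"gripper":0},
    {"dp":[0,0,0],"twist":[0,0,15],"gripper":0},
    {"dp":[0,0,0],"twist":[0,0,20],"gripper":0},
    {"dp":[0,0,0],"twist":[0,0,24],"gripper":0},
    {"dp":[0,0,0],"twist":[0,0,24],"gripper":0},
  ],
)

```text
t: 28.57
ee_pos: [578.4, 72.9, 254.7]
orientation: [-3.121, -0.345, -0.002]
wrist_force: [0.5, 1.7, -3.6]
width: 14.0
```

```bash
python3 -c "
from h import *
st();go(578,72.3,254,.16);print(telemetry.sense()['ft_torque'])"
```

```text
t28.57 pos [578.4  72.9 254.7] yaw 0.2202 z [ 0.001  0.002 -1.   ] q [-0.08  0.22  1.63  0.    1.3   1.27] F [ 0.5  1.7 -3.6] w 14.0
dp [-0.5, 0.5, 0.7] twist [-0.09, -0.09, 3.45] dist 1.0
[ 0.37836871 -0.23125667  0.04448096]
```

Not at the stop yet; continue a few degrees at a time, watching the torque.

jog_arm(
  rows=[
    {"dp":[0,0,0],"twist":[0,0,2],"gripper":0},
    {"dp":[0,0,0],"twist":[0,0,4],"gripper":0},
    {"dp":[0,0,0],"twist":[0,0,5],"gripper":0},
    {"dp":[0,0,0],"twist":[0,0,5],"gripper":0},
  ],
)

```text
t: 28.9
ee_pos: [578.5, 72.9, 254.7]
orientation: [-3.133, -0.21, -0.003]
wrist_force: [1.6, 0.6, -3.7]
width: 13.8
```

```bash
python3 -c "
from h import *
st();print(telemetry.sense()['ft_torque'])"
```

```text
t28.90 pos [578.5  72.9 254.7] yaw 0.1341 z [ 0.001  0.002 -1.   ] q [-0.08  0.22  1.63  0.    1.3   1.35] F [ 1.6  0.6 -3.7] w 13.8
[ 0.29979834 -0.22361917  0.02616449]
```

jog_arm(
  rows=[
    {"dp":[0,0,0],"twist":[0,0,2],"gripper":0},
    {"dp":[0,0,0],"twist":[0,0,4],"gripper":0},
    {"dp":[0,0,0],"twist":[0,0,5],"gripper":0},
    {"dp":[0,0,0],"twist":[0,0,5],"gripper":0},
  ],
)

```text
t: 29.23
ee_pos: [578.5, 72.9, 254.7]
orientation: [-3.139, -0.075, -0.003]
wrist_force: [1.5, 1.4, -3.8]
width: 13.7
```

```bash
cat > dg.py <<'E'
from h import *
import sys
st();print(telemetry.sense()['ft_torque'])
F=.1915; c=np.array([591.4,3.5]); ux=np.array([np.cos(F),np.sin(F)]);uy=np.array([-ux[1],ux[0]])
for cn in sys.argv[1:]:
    img,d,K,D,Tc=cam(cn); P=cloud(d,K,D,Tc); i=img.astype(int)
    q=np.stack([(P[...,:2]-c)@ux,(P[...,:2]-c)@uy],-1)
    red=(i[...,2]>110)&(i[...,1]<75)&(i[...,0]<75)&(P[...,2]>5)&(P[...,2]<35)&(q[...,0]>55)&(q[...,0]<110)&(abs(q[...,1])<150)&(d>0)
    n,l,s,_=cv2.connectedComponentsWithStats(red.astype(np.uint8))
    for k in range(1,n):
        if s[k,4]<8: continue
        m=q[l==k].mean(0); sh=np.array([0,70*np.sign(m[1])]); print(cn,s[k].tolist(),"mean",m.round(1),"z",P[l==k][:,2].mean().round(1),"angle",np.arctan2(*(m-sh)[::-1]).round(3))
E
python3 dg.py scene
```

```text
t29.23 pos [578.5  72.9 254.7] yaw 0.0477 z [ 0.002  0.002 -1.   ] q [-0.08  0.22  1.63  0.    1.3   1.44] F [ 1.5  1.4 -3.8] w 13.7
[ 0.3099195  -0.23662534  0.03609506]
scene [316, 247, 7, 9, 33] mean [71.7 23.2] z 23.3 angle -0.578
scene [281, 285, 6, 10, 41] mean [  70.1 -121.3] z 22.6 angle -0.632
```

jog_arm(
  rows=[
    {"dp":[0,0,0],"twist":[0,0,2],"gripper":0},
    {"dp":[0,0,0],"twist":[0,0,4],"gripper":0},
    {"dp":[0,0,0],"twist":[0,0,5],"gripper":0},
    {"dp":[0,0,0],"twist":[0,0,5],"gripper":0},
  ],
)

```text
t: 29.62
ee_pos: [578.5, 72.9, 254.7]
orientation: [-3.139, 0.06, -0.003]
wrist_force: [0.6, 0.3, -2.9]
width: 13.5
```

```bash
python3 dg.py scene
```

```text
t29.62 pos [578.5  72.9 254.7] yaw -0.0383 z [ 0.002  0.002 -1.   ] q [-0.08  0.22  1.63  0.    1.3   1.53] F [ 0.6  0.3 -2.9] w 13.5
[ 0.27734472 -0.24364525  0.09014671]
scene [314, 248, 7, 8, 31] mean [69.5 18.2] z 23.5 angle -0.641
scene [281, 285, 6, 10, 41] mean [  70.  -121.2] z 22.5 angle -0.632
```

jog_arm(
  rows=[
    {"dp":[0,0,0],"twist":[0,0,2],"gripper":0},
    {"dp":[0,0,0],"twist":[0,0,3],"gripper":0},
    {"dp":[0,0,0],"twist":[0,0,4],"gripper":0},
    {"dp":[0,0,0],"twist":[0,0,4],"gripper":0},
  ],
)

```text
t: 30.0
ee_pos: [578.5, 72.9, 254.7]
orientation: [-3.135, 0.169, -0.003]
wrist_force: [1.1, 0.5, -3.4]
width: 13.6
```

```bash
python3 dg.py scene side
```

```text
t30.00 pos [578.5  72.9 254.7] yaw -0.1076 z [ 0.002  0.002 -1.   ] q [-0.08  0.22  1.63  0.    1.3   1.6 ] F [ 1.1  0.5 -3.4] w 13.6
[ 0.30176231 -0.24383236  0.07725097]
scene [314, 248, 7, 8, 31] mean [69.4 18.3] z 23.3 angle -0.64
scene [281, 285, 6, 10, 41] mean [  70.2 -121.5] z 22.9 angle -0.633
side [227, 194, 6, 4, 15] mean [  71.6 -117.7] z 22.9 angle -0.588
side [230, 239, 5, 5, 17] mean [71.5 22.7] z 23.9 angle -0.584
```

jog_arm(
  rows=[
    {"dp":[0,0,0],"twist":[0,0,2],"gripper":0},
    {"dp":[0,0,0],"twist":[0,0,4],"gripper":0},
    {"dp":[0,0,0],"twist":[0,0,5],"gripper":0},
    {"dp":[0,0,0],"twist":[0,0,5],"gripper":0},
  ],
)

```text
t: 30.43
ee_pos: [578.5, 72.9, 254.8]
orientation: [-3.125, 0.304, -0.002]
wrist_force: [0.9, 0.3, -3.2]
width: 13.3
```

```bash
python3 dg.py scene side
```

```text
t30.43 pos [578.5  72.9 254.8] yaw -0.194 z [ 0.002  0.002 -1.   ] q [-0.08  0.22  1.63  0.    1.3   1.68] F [ 0.9  0.3 -3.2] w 13.3
[ 0.2992883  -0.22925979  0.08590234]
scene [314, 248, 7, 8, 31] mean [69.4 18.4] z 23.2 angle -0.64
scene [281, 285, 6, 10, 41] mean [  70.1 -121.3] z 22.7 angle -0.632
side [230, 239, 5, 5, 17] mean [71.6 22.1] z 23.1 angle -0.59
```

jog_arm(
  rows=[
    {"dp":[0,0,0],"twist":[0,0,-5],"gripper":0},
    {"dp":[0,0,0],"twist":[0,0,-10],"gripper":0},
    {"dp":[0,0,0],"twist":[0,0,-14],"gripper":0},
    {"dp":[0,0,-15],"twist":[0,0,-14],"gripper":0},
    {"dp":[0,0,-35],"twist":[0,0,-14],"gripper":0},
    {"dp":[0,0,-65],"twist":[0,0,-14],"gripper":0},
    {"dp":[0,0,-100],"twist":[0,0,-14],"gripper":0},
    {"dp":[0,0,-105],"twist":[0,0,-14],"gripper":0},
    {"dp":[0,0,-105],"twist":[0,0,-14],"gripper":0},
  ],
)

```text
t: 31.28
ee_pos: [579.4, 72.4, 363.1]
orientation: [-3.14, -0.081, -0.013]
wrist_force: [-0.5, -0.4, -2.6]
width: 13.4
```

```bash
cat > bar.py <<'E'
from h import *
s,T=tool(); st(); img,d,K,D,Tc=cam("wrist"); P=cloud(d,K,D,Tc); q=(P-T[:3,3])@T[:3,:3]; i=img.astype(int)
b=(i[...,0]>i[...,2]+50)&(i[...,0]>80)&(d>0)&(q[...,2]>45)&(q[...,2]<85)
print("bar px",b.sum()); 
if b.sum()>20:
    Q=q[b]; print("z",np.percentile(Q[:,2],[5,50,95]).round(1)); t=Q[abs(Q[:,2]-np.median(Q[:,2]))<4]; print("tool-frame rect",cv2.minAreaRect(t[:,:2].astype(np.float32)),"xmax",t[:,0].max().round(1))
else:
    print("no depth; using pixels")
    b=(i[...,0]>i[...,2]+50)&(i[...,0]>80)
    v,u=np.nonzero(b); print(u.min(),u.max(),v.min(),v.max())
cv2.imwrite("pics/bar.png",cv2.resize(img[100:320,160:400],None,fx=3,fy=3))
E
python3 dg.py scene; python3 bar.py; python3 -c "
from h import *
go(604.6,-65.2,350,0.19)"
```

```text
t31.28 pos [579.4  72.4 363.1] yaw 0.0515 z [ 0.008  0.001 -1.   ] q [-0.08  0.14  1.5   0.    1.5   1.44] F [-0.5 -0.4 -2.6] w 13.4
[ 0.00807604  0.01667088 -0.04277077]
scene [314, 248, 7, 8, 31] mean [69.2 18.6] z 22.6 angle -0.639
scene [281, 285, 6, 10, 41] mean [  70.2 -121.5] z 22.9 angle -0.633
t31.33 pos [578.5  72.5 360.1] yaw 0.0514 z [ 0.003  0.001 -1.   ] q [-0.08  0.14  1.5   0.    1.49  1.44] F [-0.6 -0.  -3.1] w 13.9
bar px 3697
z [62.7 63.7 65.2]
tool-frame rect ((3.6425552368164062, 1.1438212394714355), (80.77850341796875, 14.004830360412598), 0.18147584795951843) xmax 44.0
dp [19.7, 139.0, 7.9] twist [-0.11, 0.02, -7.95] dist 141.0
```

View pics/bar.png

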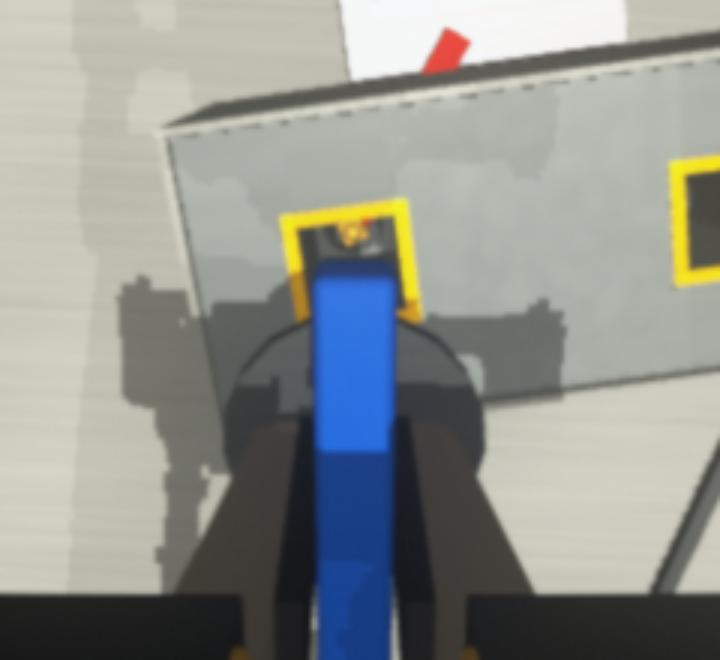

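jog_arm(
  rows=[
    {"dp":[5,35,0],"twist":[-0.1,0,-4],"gripper":0},
    {"dp":[10,75,0],"twist":[-0.1,0,-8],"gripper":0},
    {"dp":[15,110,0],"twist":[-0.1,0,-8],"gripper":0},
    {"dp":[20,135,5],"twist":[-0.1,0,-8],"gripper":0},
    {"dp":[20,139,8],"twist":[-0.1,0,-8],"gripper":0},
    {"dp":[20,139,8],"twist":[-0.1,0,-8],"gripper":0},
    {"dp":[20,139,8],"twist":[-0.1,0,-8],"gripper":0},
    {"dp":[20,139,8],"twist":[-0.1,0,-8],"gripper":0},
  ],
)

```text
t: 32.05
ee_pos: [604.5, -63.8, 348.9]
orientation: [-3.126, -0.301, 0.003]
wrist_force: [0.2, 0.7, -2.8]
width: 13.7
```

```bash
python3 -c "
from h import *
st();go(605,-65.1,275,.19)"
```

```text
t32.05 pos [604.5 -63.8 348.9] yaw 0.1922 z [-0.002  0.001 -1.   ] q [-0.3   0.22  1.44  0.    1.49  1.07] F [ 0.2  0.7 -2.8] w 13.7
dp [0.4, 1.5, 73.9] twist [-0.09, 0.12, 0.13] dist 74.0
```

jog_arm(
  rows=[
    {"dp":[0.4,1.5,0],"twist":[-0.1,0.1,0],"gripper":0},
    {"dp":[0.4,1.5,20],"twist":[-0.1,0.1,0],"gripper":0},
    {"dp":[0.4,1.5,40],"twist":[-0.1,0.1,0],"gripper":0},
    {"dp":[0.4,1.5,60],"twist":[-0.1,0.1,0],"gripper":0},
    {"dp":[0.4,1.5,74],"twist":[-0.1,0.1,0],"gripper":0},
    {"dp":[0.4,1.5,74],"twist":[-0.1,0.1,0],"gripper":0},
    {"dp":[0.4,1.5,74],"twist":[-0.1,0.1,0],"gripper":0},
  ],
)

```text
t: 32.63
ee_pos: [604.6, -64.2, 274.5]
orientation: [-3.126, -0.303, 0.003]
wrist_force: [0.2, -0.2, -1.9]
width: 13.9
```

```bash
python3 -c "
from h import *
st();go(605,-65.1,254.5,.19);print(telemetry.sense()['ft_torque'])"
```

```text
t32.63 pos [604.6 -64.2 274.5] yaw 0.1935 z [-0.002  0.    -1.   ] q [-0.3   0.26  1.53 -0.    1.35  1.07] F [ 0.2 -0.2 -1.9] w 13.9
dp [0.2, 1.0, 20.0] twist [-0.03, 0.09, 0.2] dist 20.0
[-0.02645082  0.0192521  -0.06266135]
```

jog_arm(
  rows=[
    {"dp":[0.2,1.2,0],"twist":[0,0.1,0],"gripper":0},
    {"dp":[0.2,1.2,4],"twist":[0,0.1,0],"gripper":0},
    {"dp":[0.2,1.2,7],"twist":[0,0.1,0],"gripper":0},
    {"dp":[0.2,1.2,10],"twist":[0,0.1,0],"gripper":0},
    {"dp":[0.2,1.2,12.5],"twist":[0,0.1,0],"gripper":0},
    {"dp":[0.2,1.2,12.5],"twist":[0,0.1,0],"gripper":0},
  ],
)

```text
t: 33.13
ee_pos: [604.7, -65.3, 261.2]
orientation: [-3.126, -0.303, 0.002]
wrist_force: [-1.7, 1.1, -2.5]
width: 13.9
```

```bash
python3 -c "
from h import *
st();go(605,-65.1,254.5,.19);print(telemetry.sense()['ft_torque'])"
```

```text
t33.13 pos [604.7 -65.3 261.2] yaw 0.1934 z [-0.001  0.001 -1.   ] q [-0.31  0.28  1.54  0.    1.32  1.07] F [-1.7  1.1 -2.5] w 13.9
dp [0.3, -0.1, 6.7] twist [-0.07, 0.05, 0.2] dist 7.0
[0.04971298 0.07049465 0.00613128]
```

Free going down. Seat it, then turn anticlockwise.

jog_arm(
  rows=[
    {"dp":[0.2,0,3],"twist":[0,0,0],"gripper":0},
    {"dp":[0.2,0,5],"twist":[0,0,0],"gripper":0},
    {"dp":[0.2,0,6.7],"twist":[0,0,0],"gripper":0},
    {"dp":[0.2,0,6.7],"twist":[0,0,0],"gripper":0},
  ],
)

```text
t: 33.47
ee_pos: [604.7, -65.2, 254.0]
orientation: [-3.126, -0.303, 0.003]
wrist_force: [0.9, 0.4, -2.2]
width: 13.9
```

jog_arm(
  rows=[
    {"dp":[0,0,0],"twist":[0,0,-5],"gripper":0},
    {"dp":[0,0,0],"twist":[0,0,-11],"gripper":0},
    {"dp":[0,0,0],"twist":[0,0,-17],"gripper":0},
    {"dp":[0,0,0],"twist":[0,0,-23],"gripper":0},
    {"dp":[0,0,0],"twist":[0,0,-29],"gripper":0},
    {"dp":[0,0,0],"twist":[0,0,-35],"gripper":0},
    {"dp":[0,0,0],"twist":[0,0,-41],"gripper":0},
    {"dp":[0,0,0],"twist":[0,0,-47],"gripper":0},
    {"dp":[0,0,0],"twist":[0,0,-53],"gripper":0},
    {"dp":[0,0,0],"twist":[0,0,-58],"gripper":0},
  ],
)

```text
t: 34.3
ee_pos: [605.1, -65.1, 254.2]
orientation: [-2.582, -1.787, -0.001]
wrist_force: [1.5, 0.1, -3.6]
width: 13.9
```

```bash
python3 dg.py scene
```

```text
t34.30 pos [605.1 -65.1 254.2] yaw 1.2105 z [-0.     0.002 -1.   ] q [-0.31  0.28  1.55  0.    1.31  0.05] F [ 1.5  0.1 -3.6] w 13.9
[ 0.10951214 -0.38180055 -0.12182969]
scene [314, 248, 7, 8, 32] mean [69.3 18.3] z 23.0 angle -0.641
scene [292, 274, 13, 11, 70] mean [ 79.3 -79.4] z 22.8 angle -0.118
```

jog_arm(
  rows=[
    {"dp":[0,0,0],"twist":[0,0,-5],"gripper":0},
    {"dp":[0,0,0],"twist":[0,0,-10],"gripper":0},
    {"dp":[0,0,0],"twist":[0,0,-15],"gripper":0},
    {"dp":[0,0,0],"twist":[0,0,-20],"gripper":0},
    {"dp":[0,0,0],"twist":[0,0,-25],"gripper":0},
    {"dp":[0,0,0],"twist":[0,0,-30],"gripper":0},
    {"dp":[0,0,0],"twist":[0,0,-34],"gripper":0},
    {"dp":[0,0,0],"twist":[0,0,-38],"gripper":0},
    {"dp":[0,0,0],"twist":[0,0,-40],"gripper":0},
    {"dp":[0,0,0],"twist":[0,0,-40],"gripper":0},
  ],
)

```text
t: 35.18
ee_pos: [605.3, -64.8, 254.1]
orientation: [-1.813, -2.564, -0.003]
wrist_force: [0.8, 0.8, -3.5]
width: 13.8
```

```bash
python3 dg.py scene
```

```text
t35.18 pos [605.3 -64.8 254.1] yaw 1.9109 z [ 0.     0.002 -1.   ] q [-0.31  0.28  1.55  0.    1.31 -0.65] F [ 0.8  0.8 -3.5] w 13.8
[ 0.20653434 -0.46261122  0.00652744]
scene [314, 248, 6, 9, 33] mean [69.2 17.9] z 23.2 angle -0.645
scene [303, 261, 10, 6, 41] mean [ 70.7 -26.3] z 22.9 angle 0.554
```

jog_arm(
  rows=[
    {"dp":[0,0,0],"twist":[0,0,-4],"gripper":0},
    {"dp":[0,0,0],"twist":[0,0,-8],"gripper":0},
    {"dp":[0,0,0],"twist":[0,0,-8],"gripper":0},
    {"dp":[0,0,0],"twist":[0,0,-8],"gripper":0},
  ],
)

```text
t: 35.57
ee_pos: [605.3, -64.8, 254.2]
orientation: [-1.636, -2.681, -0.003]
wrist_force: [1.0, 1.2, -4.2]
width: 13.9
```

```bash
python3 dg.py scene
```

```text
t35.57 pos [605.3 -64.8 254.2] yaw 2.0459 z [ 0.     0.002 -1.   ] q [-0.31  0.28  1.55  0.    1.31 -0.78] F [ 1.   1.2 -4.2] w 13.9
[ 0.23025344 -0.4322503  -0.05555672]
scene [314, 248, 6, 8, 32] mean [68.8 18.3] z 23.1 angle -0.645
scene [304, 259, 9, 7, 35] mean [ 69.4 -19.9] z 23.0 angle 0.626
```

jog_arm(
  rows=[
    {"dp":[0,0,0],"twist":[0,0,-4],"gripper":0},
    {"dp":[0,0,0],"twist":[0,0,-6],"gripper":0},
    {"dp":[0,0,0],"twist":[0,0,-6],"gripper":0},
    {"dp":[0,0,0],"twist":[0,0,-6],"gripper":0},
  ],
)

```text
t: 35.95
ee_pos: [605.4, -64.8, 254.2]
orientation: [-1.496, -2.762, -0.003]
wrist_force: [0.2, 1.1, -3.6]
width: 13.6
```

```bash
python3 dg.py scene
```

```text
t35.95 pos [605.4 -64.8 254.2] yaw 2.1484 z [ 0.     0.002 -1.   ] q [-0.31  0.28  1.55  0.    1.31 -0.88] F [ 0.2  1.1 -3.6] w 13.6
[ 0.26542216 -0.42703979 -0.09704144]
scene [314, 248, 7, 9, 34] mean [69.3 18.2] z 22.9 angle -0.642
scene [304, 259, 9, 7, 35] mean [ 69.1 -19.5] z 22.4 angle 0.631
```

jog_arm(
  rows=[
    {"dp":[0,0,0],"twist":[0,0,-3],"gripper":0},
    {"dp":[0,0,0],"twist":[0,0,-5],"gripper":0},
    {"dp":[0,0,0],"twist":[0,0,-5],"gripper":0},
    {"dp":[0,0,0],"twist":[0,0,3],"gripper":0},
    {"dp":[0,0,0],"twist":[0,0,10],"gripper":0},
    {"dp":[0,0,-15],"twist":[0,0,10],"gripper":0},
    {"dp":[0,0,-45],"twist":[0,0,10],"gripper":0},
    {"dp":[0,0,-80],"twist":[0,0,10],"gripper":0},
    {"dp":[0,0,-115],"twist":[0,0,10],"gripper":0},
    {"dp":[0,0,-130],"twist":[0,0,10],"gripper":0},
  ],
)

```text
t: 36.83
ee_pos: [606.1, -65.6, 390.2]
orientation: [1.731, 2.614, 0.005]
wrist_force: [0.3, 0.2, -1.7]
width: 13.7
```

jog_arm(
  rows=[
    {"dp":[-14,0,-10],"twist":[0,0,7],"gripper":0},
    {"dp":[-14,0,-10],"twist":[0,0,12],"gripper":0},
    {"dp":[-14,0,-10],"twist":[0,0,12],"gripper":0},
    {"dp":[-14,0,-10],"twist":[0,0,12],"gripper":0},
    {"dp":[-14,0,-10],"twist":[0,0,12],"gripper":0},
  ],
)

```text
t: 37.25
ee_pos: [611.1, -78.3, 399.2]
orientation: [1.994, 2.422, 0.004]
wrist_force: [-0.4, 0.2, -3.0]
width: 13.7
```

```bash
python3 dg.py scene; python3 bar.py; python3 - <<'E'
from h import *
st(); img,d,K,D,Tc=cam("wrist"); P=cloud(d,K,D,Tc); st()
for t in ([578,72.3],[604.6,-65.2]):
    t=np.array(t)
    b=(img[...,2]>140)&(img[...,1]>100)&(img[...,0]<130)&(np.linalg.norm(P[...,:2]-t,axis=-1)<12)&(abs(P[...,2]-42)<10)
    print(t,b.sum(), cv2.minAreaRect(P[b][:,:2].astype(np.float32)) if b.sum()>8 else "")
    u=proj([*t,45],K,D,Tc)[0].astype(int); print(u)
cv2.imwrite("pics/s.png",img)
go(534.9,-356.3,400,.188)
E
```

```text
t37.25 pos [611.1 -78.3 399.2] yaw 1.7641 z [ 0.005 -0.    -1.   ] q [-0.32  0.22  1.34  0.    1.58 -0.52] F [-0.4  0.2 -3. ] w 13.7
[-0.01207943 -0.11778517  0.04219604]
scene [314, 248, 6, 9, 33] mean [69.  18.3] z 22.8 angle -0.643
scene [301, 263, 11, 7, 47] mean [ 73.4 -33.1] z 22.2 angle 0.466
t37.30 pos [611.1 -78.2 399.2] yaw 1.7639 z [ 0.005 -0.    -1.   ] q [-0.32  0.22  1.34  0.    1.58 -0.52] F [-0.3  0.5 -3.2] w 14.0
bar px 3565
z [62.8 63.8 64.9]
tool-frame rect ((3.3095245361328125, -1.286311149597168), (13.80164909362793, 80.87652587890625), 89.9743881225586) xmax 43.7
t37.35 pos [611.1 -78.2 399.3] yaw 1.7637 z [ 0.005 -0.    -1.   ] q [-0.32  0.22  1.34  0.    1.58 -0.52] F [-0.3  0.1 -2.6] w 13.8
t37.40 pos [611.2 -78.2 399.4] yaw 1.7636 z [ 0.006 -0.    -1.   ] q [-0.32  0.22  1.34  0.    1.58 -0.52] F [ 0.3 -0.2 -2.2] w 13.7
[578.   72.3] 75 ((577.7249145507812, 72.34160614013672), (10.178949356079102, 10.135639190673828), 27.741985321044922)
[274  51]
[604.6 -65.2] 36 ((604.5538940429688, -62.90663146972656), (7.342046737670898, 8.705341339111328), 55.24618911743164)
[274 159]
dp [-258.3, -128.2, -0.9] twist [0.31, -0.17, 90.27] dist 288.0
```

View pics/s.png

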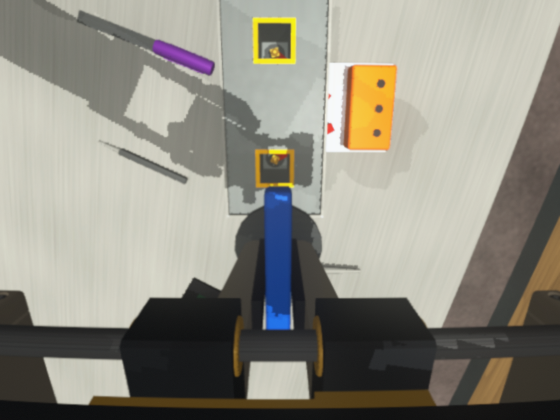

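```bash
python3 -c "
from h import *
go(604.8,-64.6,350,1.33)"
```

```text
dp [14.7, -4.0, 49.4] twist [0.33, 0.02, 24.84] dist 52.0
```

jog_arm(
  rows=[
    {"dp":[15,-4,0],"twist":[0.3,0,7],"gripper":0},
    {"dp":[15,-4,15],"twist":[0.3,0,14],"gripper":0},
    {"dp":[15,-4,30],"twist":[0.3,0,21],"gripper":0},
    {"dp":[15,-4,45],"twist":[0.3,0,24.8],"gripper":0},
    {"dp":[15,-4,49.4],"twist":[0.3,0,24.8],"gripper":0},
    {"dp":[15,-4,49.4],"twist":[0.3,0,24.8],"gripper":0},
    {"dp":[15,-4,49.4],"twist":[0.3,0,24.8],"gripper":0},
    {"dp":[15,-4,49.4],"twist":[0.3,0,24.8],"gripper":0},
  ],
)

```text
t: 38.07
ee_pos: [605.1, -64.4, 351.3]
orientation: [2.468, 1.94, 0.002]
wrist_force: [0.4, -0.7, -2.4]
width: 13.4
```

```bash
python3 -c "
from h import *
st();go(604.8,-64.6,274,1.33)"
```

```text
t38.07 pos [605.1 -64.4 351.3] yaw 1.3321 z [ 0.002 -0.001 -1.   ] q [-0.3   0.22  1.44 -0.    1.49 -0.07] F [ 0.4 -0.7 -2.4] w 13.4
dp [-0.2, -0.5, 77.3] twist [0.15, 0.03, 0.12] dist 77.0
```

jog_arm(
  rows=[
    {"dp":[0,-0.4,20],"twist":[0.1,0,0],"gripper":0},
    {"dp":[0,-0.4,40],"twist":[0.1,0,0],"gripper":0},
    {"dp":[0,-0.4,60],"twist":[0.1,0,0],"gripper":0},
    {"dp":[0,-0.4,74],"twist":[0.1,0,0],"gripper":0},
    {"dp":[0,-0.4,80],"twist":[0.1,0,0],"gripper":0},
    {"dp":[0,-0.4,84],"twist":[0.1,0,0],"gripper":0},
    {"dp":[0,-0.4,87],"twist":[0.1,0,0],"gripper":0},
    {"dp":[0,-0.4,89],"twist":[0.1,0,0],"gripper":0},
    {"dp":[0,-0.4,89],"twist":[0.1,0,0],"gripper":0},
  ],
)

```text
t: 38.82
ee_pos: [605.3, -64.5, 263.0]
orientation: [2.469, 1.94, 0.001]
wrist_force: [1.0, 0.5, -2.9]
width: 13.6
```

```bash
python3 -c "
from h import *
st();go(604.8,-64.6,254.2,1.33)"
```

```text
t38.82 pos [605.3 -64.5 263. ] yaw 1.3322 z [ 0.002 -0.001 -1.   ] q [-0.3   0.27  1.54 -0.    1.32 -0.07] F [ 1.   0.5 -2.9] w 13.6
dp [-0.2, -0.5, 8.8] twist [0.12, 0.03, 0.13] dist 9.0
```

jog_arm(
  rows=[
    {"dp":[0,0,3],"twist":[0,0,0],"gripper":0},
    {"dp":[0,0,6],"twist":[0,0,0],"gripper":0},
    {"dp":[0,0,8.8],"twist":[0,0,0],"gripper":0},
    {"dp":[0,0,8.8],"twist":[0,0,0],"gripper":0},
  ],
)

```text
t: 39.15
ee_pos: [605.0, -64.4, 253.5]
orientation: [2.469, 1.941, 0.001]
wrist_force: [-0.0, -0.2, -2.9]
width: 13.6
```

jog_arm(
  rows=[
    {"dp":[0,0,0],"twist":[0,0,-5],"gripper":0},
    {"dp":[0,0,0],"twist":[0,0,-10],"gripper":0},
    {"dp":[0,0,0],"twist":[0,0,-15],"gripper":0},
    {"dp":[0,0,0],"twist":[0,0,-20],"gripper":0},
    {"dp":[0,0,0],"twist":[0,0,-25],"gripper":0},
    {"dp":[0,0,0],"twist":[0,0,-30],"gripper":0},
    {"dp":[0,0,0],"twist":[0,0,-34],"gripper":0},
    {"dp":[0,0,0],"twist":[0,0,-37],"gripper":0},
    {"dp":[0,0,0],"twist":[0,0,-40],"gripper":0},
    {"dp":[0,0,0],"twist":[0,0,-40],"gripper":0},
  ],
)

```text
t: 39.98
ee_pos: [605.0, -64.4, 253.3]
orientation: [1.655, 2.669, 0.0]
wrist_force: [0.3, 0.7, -3.6]
width: 13.6
```

```bash
python3 dg.py scene
```

```text
t39.98 pos [605.  -64.4 253.3] yaw 2.0314 z [ 0.001 -0.    -1.   ] q [-0.3   0.28  1.55 -0.    1.31 -0.76] F [ 0.3  0.7 -3.6] w 13.6
[ 0.15823571 -0.02580287 -0.09705808]
scene [314, 248, 6, 9, 33] mean [69.1 18.2] z 22.9 angle -0.644
scene [304, 259, 9, 7, 35] mean [ 69.4 -19.8] z 23.0 angle 0.626
```

jog_arm(
  rows=[
    {"dp":[0,0,0],"twist":[0,0,-4],"gripper":0},
    {"dp":[0,0,0],"twist":[0,0,-8],"gripper":0},
    {"dp":[0,0,0],"twist":[0,0,-10],"gripper":0},
    {"dp":[0,0,0],"twist":[0,0,-10],"gripper":0},
    {"dp":[0,0,-6],"twist":[0,0,-10],"gripper":0},
    {"dp":[0,0,-14],"twist":[0,0,-10],"gripper":0},
    {"dp":[0,0,-30],"twist":[0,0,-10],"gripper":0},
    {"dp":[0,0,-65],"twist":[0,0,-10],"gripper":0},
    {"dp":[0,0,-100],"twist":[0,0,-10],"gripper":0},
    {"dp":[0,0,-140],"twist":[0,0,-10],"gripper":0},
  ],
)

```text
t: 40.87
ee_pos: [604.4, -64.3, 395.7]
orientation: [1.421, 2.801, -0.0]
wrist_force: [0.9, -0.1, -3.1]
width: 14.1
```

```bash
python3 dg.py scene side; python3 bar.py; python3 -c "
from h import *
go(534.9,-356.3,410,.188)"
```

```text
t40.87 pos [604.4 -64.3 395.7] yaw 2.2025 z [ 0.001 -0.001 -1.   ] q [-0.3   0.2   1.37 -0.    1.57 -0.94] F [ 0.9 -0.1 -3.1] w 14.1
[-0.06492409 -0.12693979  0.01807579]
scene [314, 248, 7, 8, 32] mean [69.3 18.1] z 23.1 angle -0.642
scene [304, 259, 9, 7, 35] mean [ 69.4 -19.9] z 23.1 angle 0.625
side [230, 226, 5, 5, 16] mean [ 71.  -12.6] z 23.7 angle 0.679
side [230, 238, 5, 5, 16] mean [71.7 21.4] z 23.6 angle -0.596
t40.97 pos [607.2 -65.  404.7] yaw 2.2027 z [ 0.018 -0.006 -1.   ] q [-0.3   0.19  1.36 -0.    1.57 -0.94] F [ 0.3 -0.5 -1.7] w 14.2
bar px 3657
z [62.8 63.8 65.1]
tool-frame rect ((3.7515869140625, -1.6990160942077637), (81.4532470703125, 13.896479606628418), 0.020328165963292122) xmax 44.5
dp [-193.1, -229.8, -9.3] twist [0.88, -0.04, 115.44] dist 300.0
```

```bash
python3 -c "
from h import *
st();go(619,-140,360,1.76)"
```

```text
t41.02 pos [606.4 -64.8 400.3] yaw 2.2028 z [ 0.012 -0.004 -1.   ] q [-0.3   0.2   1.36 -0.    1.57 -0.94] F [ 0.7 -0.1 -3.3] w 14.1
dp [-67.7, -34.5, 40.8] twist [0.55, 0.5, 25.37] dist 86.0
```

jog_arm(
  rows=[
    {"dp":[-28,-14,0],"twist":[0.5,0.5,7],"gripper":0},
    {"dp":[-56,-28,10],"twist":[0.5,0.5,14],"gripper":0},
    {"dp":[-68,-34.5,30],"twist":[0.5,0.5,21],"gripper":0},
    {"dp":[-68,-34.5,41],"twist":[0.5,0.5,25.4],"gripper":0},
    {"dp":[-68,-34.5,41],"twist":[0.5,0.5,25.4],"gripper":0},
    {"dp":[-68,-34.5,41],"twist":[0.5,0.5,25.4],"gripper":0},
    {"dp":[-68,-34.5,41],"twist":[0.5,0.5,25.4],"gripper":0},
  ],
)

```text
t: 41.6
ee_pos: [619.3, -139.8, 360.5]
orientation: [1.999, 2.423, 0.002]
wrist_force: [-0.9, 0.5, -2.8]
width: 14.0
```

```bash
python3 look2.py w9 -70; python3 -c "
from h import *
go(534.9,-356.3,400,.188)"
```

```text
t41.60 pos [ 619.3 -139.8  360.5] yaw 1.7619 z [ 0.001  0.    -1.   ] q [-0.41  0.28  1.34  0.    1.52 -0.6 ] F [-0.9  0.5 -2.8] w 14.0
t41.65 pos [ 619.5 -139.7  361. ] yaw 1.7617 z [ 0.002 -0.    -1.   ] q [-0.41  0.28  1.34  0.    1.52 -0.6 ] F [-0.2 -0.7 -2. ] w 13.7
pred px [278.2775676  115.50902605] crop origin 243 80
rim ((604.47705078125, -65.2006607055664), (45.34281921386719, 45.020835876464844), 11.259635925292969) pred [605.  -65.8]
brass 67 [604.6 -65.3  42.9] ((604.5899047851562, -65.34457397460938), (9.923864364624023, 9.632159233093262), 86.57389068603516)
dp [-194.0, -125.6, 30.9] twist [0.13, -0.08, 100.94] dist 233.0
dp [-196.6, -124.0, -39.1] twist [0.13, -0.07, 90.17] dist 236.0
```

View pics/w9.png

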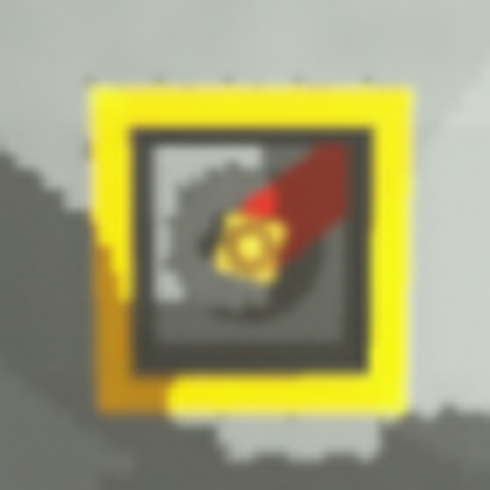

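jog_arm(
  rows=[
    {"dp":[0,0,-39],"twist":[0,0,7],"gripper":0},
    {"dp":[-25,-16,-39],"twist":[0,0,14],"gripper":0},
    {"dp":[-50,-32,-39],"twist":[0,0,21],"gripper":0},
    {"dp":[-75,-48,-39],"twist":[0,0,28],"gripper":0},
    {"dp":[-100,-64,-39],"twist":[0,0,35],"gripper":0},
    {"dp":[-125,-80,-39],"twist":[0,0,42],"gripper":0},
    {"dp":[-150,-96,-39],"twist":[0,0,49],"gripper":0},
    {"dp":[-175,-111,-39],"twist":[0,0,56],"gripper":0},
    {"dp":[-190,-120,-39],"twist":[0,0,63],"gripper":0},
    {"dp":[-197,-124,-39],"twist":[0,0,70],"gripper":0},
  ],
)

```text
t: 42.48
ee_pos: [534.1, -358.8, 401.2]
orientation: [3.027, 0.827, 0.004]
wrist_force: [-0.5, -0.0, -2.4]
width: 13.6
```

```bash
python3 -c "
from h import *
st();go(534.8,-356,390,.188)"
```

```text
t42.48 pos [ 534.1 -358.8  401.2] yaw 0.5331 z [ 0.003 -0.003 -1.   ] q [-0.78  0.29  1.25  0.    1.6   0.26] F [-0.5 -0.  -2.4] w 13.6
dp [2.0, -2.1, 11.2] twist [0.21, -0.12, 19.77] dist 12.0
```

jog_arm(
  rows=[
    {"dp":[2,-2,0],"twist":[0.2,-0.1,7],"gripper":0},
    {"dp":[2,-2,0],"twist":[0.2,-0.1,14],"gripper":0},
    {"dp":[2,-2,5],"twist":[0.2,-0.1,19.8],"gripper":0},
    {"dp":[2,-2,11],"twist":[0.2,-0.1,19.8],"gripper":0},
    {"dp":[2,-2,11],"twist":[0.2,-0.1,19.8],"gripper":0},
    {"dp":[2,-2,11],"twist":[0.2,-0.1,19.8],"gripper":0},
    {"dp":[2,-2,11],"twist":[0.2,-0.1,19.8],"gripper":0},
  ],
)

```text
t: 43.07
ee_pos: [535.0, -355.9, 390.6]
orientation: [3.127, 0.298, 0.001]
wrist_force: [0.8, -0.5, -2.7]
width: 13.6
```

```bash
python3 - <<'E'
from h import *
st(); img,d,K,D,Tc=cam("wrist"); P=cloud(d,K,D,Tc); i=img.astype(int)
g=(i[...,1]>i[...,2]+15)&(abs(P[...,2]-131)<5)&(np.linalg.norm(P[...,:2]-[533,-354],axis=-1)<40)&(d>0)
print("rim",g.sum(),cv2.minAreaRect(P[g][:,:2].astype(np.float32)))
go(534.8,-356,345,.188)
E
```

```text
t43.07 pos [ 535.  -355.9  390.6] yaw 0.19 z [ 0.001 -0.    -1.   ] q [-0.77  0.29  1.27  0.    1.58  0.61] F [ 0.8 -0.5 -2.7] w 13.6
rim 435 ((533.029296875, -354.73980712890625), (45.86665725708008, 46.66529846191406), 69.64785766601562)
dp [-0.2, -0.1, 45.6] twist [0.04, -0.04, 0.08] dist 46.0
```

jog_arm(
  rows=[
    {"dp":[-0.8,-1.2,15],"twist":[0,0,0],"gripper":0},
    {"dp":[-0.8,-1.2,35],"twist":[0,0,0],"gripper":0},
    {"dp":[-0.8,-1.2,50],"twist":[0,0,0],"gripper":0},
    {"dp":[-0.8,-1.2,65],"twist":[0,0,0],"gripper":0},
    {"dp":[-0.8,-1.2,85],"twist":[0,0,0],"gripper":0},
    {"dp":[-0.8,-1.2,105],"twist":[0,0,0],"gripper":0},
    {"dp":[-0.8,-1.2,125],"twist":[0,0,0],"gripper":0},
    {"dp":[-0.8,-1.2,140],"twist":[0,0,0],"gripper":0},
    {"dp":[-0.8,-1.2,149],"twist":[0,0,0],"gripper":0},
    {"dp":[-0.8,-1.2,149],"twist":[0,0,0],"gripper":0},
  ],
)

```text
t: 43.95
ee_pos: [533.4, -354.3, 239.3]
orientation: [-3.125, -0.298, 0.003]
wrist_force: [0.7, 0.8, -2.9]
width: 13.6
```

```bash
python3 -c "
from h import *
st();go(534.2,-355.2,234.8,.188)"
```

```text
t43.95 pos [ 533.4 -354.3  239.3] yaw 0.1902 z [-0.002  0.002 -1.   ] q [-0.77  0.38  1.46  0.    1.31  0.61] F [ 0.7  0.8 -2.9] w 13.6
dp [0.6, 1.1, 4.5] twist [-0.16, 0.09, 0.13] dist 5.0
```

jog_arm(
  rows=[
    {"dp":[0.5,0.6,2],"twist":[-0.15,0.1,0],"gripper":0},
    {"dp":[0.5,0.6,4],"twist":[-0.15,0.1,0],"gripper":0},
    {"dp":[0.5,0.6,4.5],"twist":[-0.15,0.1,0],"gripper":0},
    {"dp":[0.5,0.6,4.5],"twist":[-0.15,0.1,0],"gripper":0},
  ],
)

```text
t: 44.28
ee_pos: [534.2, -355.0, 235.6]
orientation: [3.126, 0.299, 0.001]
wrist_force: [-0.3, -0.1, -2.9]
width: 13.5
```

```bash
python3 -c "
from h import *
st()"
```

```text
t44.28 pos [ 534.2 -355.   235.6] yaw 0.1904 z [ 0.001 -0.001 -1.   ] q [-0.77  0.38  1.47  0.    1.3   0.61] F [-0.3 -0.1 -2.9] w 13.5
```

Still carrying its weight (−2.9 N). Lower a little more.

jog_arm(
  rows=[
    {"dp":[0,0,1],"twist":[0,0,0],"gripper":0},
    {"dp":[0,0,1.6],"twist":[0,0,0],"gripper":0},
    {"dp":[0,0,1.6],"twist":[0,0,0],"gripper":0},
  ],
)

```text
t: 44.53
ee_pos: [534.6, -355.3, 234.9]
orientation: [3.125, 0.298, 0.003]
wrist_force: [-0.1, -0.3, -1.1]
width: 13.4
```

```bash
python3 -c "
from h import *
st()"
```

```text
t44.53 pos [ 534.6 -355.3  234.9] yaw 0.1904 z [ 0.002 -0.002 -1.   ] q [-0.77  0.38  1.47  0.    1.29  0.61] F [-0.1 -0.3 -1.1] w 13.4
```

Weight nearly transferred: within a fraction of a mm of the rim. Release gently, then rise.

jog_arm(
  rows=[
    {"dp":[0,0,0.4],"twist":[0,0,0],"gripper":0},
    {"dp":[0,0,0.4],"twist":[0,0,0],"gripper":0.2},
    {"dp":[0,0,0.4],"twist":[0,0,0],"gripper":0.4},
    {"dp":[0,0,0.4],"twist":[0,0,0],"gripper":0.6},
    {"dp":[0,0,0.4],"twist":[0,0,0],"gripper":0.6},
    {"dp":[0,0,0.4],"twist":[0,0,0],"gripper":0.6},
    {"dp":[0,0,-20],"twist":[0,0,0],"gripper":0.6},
    {"dp":[0,0,-55],"twist":[0,0,0],"gripper":0.8},
    {"dp":[0,0,-95],"twist":[0,0,0],"gripper":1},
    {"dp":[0,0,-105],"twist":[0,0,0],"gripper":1},
  ],
)

```text
t: 45.37
ee_pos: [535.8, -356.4, 347.6]
orientation: [3.117, 0.298, 0.014]
wrist_force: [0.9, 0.0, 0.9]
width: 69.3
```

jog_arm(
  rows=[
    {"dp":[0,0,0],"twist":[0,0,0],"gripper":1},
    {"dp":[0,0,0],"twist":[0,0,0],"gripper":1},
    {"dp":[0,0,0],"twist":[0,0,0],"gripper":1},
  ],
)

```text
t: 45.62
ee_pos: [535.5, -356.1, 346.2]
orientation: [3.118, 0.298, 0.012]
wrist_force: [0.2, -0.1, -0.2]
width: 89.4
```

```bash
python3 key.py k9; python3 dg.py scene; python3 - <<'E'
from h import *
a=cam("scene")[0]; b=cam("side")[0]; cv2.imwrite("pics/end.png",np.hstack([cv2.resize(a[120:350,90:430],(400,270)),cv2.resize(b[60:420,140:420],(350,270),interpolation=cv2.INTER_AREA)]))
for n in ["sander_center","tin_center","minibox_center","stopblock_center","file_center","scriber_center","reamer_center","key_socket"]:
    r=optics.place_of("side",n); print(n,[(np.round(x["at"]).tolist(),round(x["confidence"],2)) for x in r[:1]])
E
```

```text
t45.62 pos [ 535.5 -356.1  346.2] yaw 0.1905 z [ 0.009 -0.008 -1.   ] q [-0.77  0.3   1.34  0.    1.48  0.61] F [ 0.2 -0.1 -0.2] w 89.4
t45.67 pos [ 535.3 -356.   345.3] yaw 0.1904 z [ 0.008 -0.007 -1.   ] q [-0.77  0.3   1.34  0.    1.48  0.61] F [-0.5  0.3 -1. ] w 91.7
bar 1540 ztop 171.1467849696251 ((535.0865478515625, -356.7875671386719), (88.55049133300781, 13.946327209472656), 11.173773765563965)
rim/collar pts 107 ((537.6160888671875, -355.7550354003906), (51.70235061645508, 50.432899475097656), 78.410400390625)
collar 1574 ((535.8004150390625, -356.91619873046875), 28.837303161621094)
t45.67 pos [ 535.3 -356.   345.3] yaw 0.1904 z [ 0.008 -0.007 -1.   ] q [-0.77  0.3   1.34  0.    1.48  0.61] F [-0.5  0.3 -1. ] w 91.7
[0.05495947 0.03267078 0.00681334]
scene [314, 248, 7, 8, 32] mean [69.5 17.9] z 23.4 angle -0.643
scene [304, 259, 9, 7, 35] mean [ 69.1 -19.4] z 22.3 angle 0.632
sander_center [([480.0, 396.0, 22.0], 0.63)]
tin_center [([566.0, 321.0, 23.0], 0.77)]
minibox_center [([566.0, 395.0, 19.0], 0.75)]
stopblock_center [([476.0, 321.0, 21.0], 0.92)]
file_center [([418.0, 55.0, 8.0], 0.8)]
scriber_center [([426.0, -112.0, 8.0], 0.62)]
reamer_center [([722.0, -236.0, 8.0], 0.69)]
key_socket []
```

View pics/end.png

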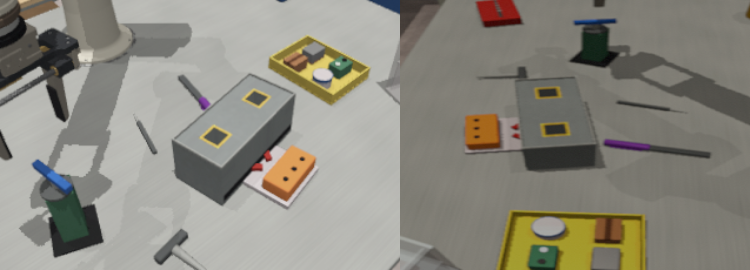

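```bash
python3 -c "
from h import *
print(order.close_job())"
```

```text
the job is handed in; nothing more can be done
None
```

The job is done and handed in at about t = 46 s. The sander, tin, minibox and stop block are all in the yellow tray, both stems are turned to their stops, and the T-key hangs upright in its green stand again.

**Last checks:**
- **Tray and loose tools:** the side camera places all four parts in the tray. The file, scriber and reamer read within about 4 mm of where they started.
- **Dogs:** the scene camera reads the two dogs at −0.643 and +0.632 rad, against ±0.65 expected at the stop. The wrist views of the square stems show 27.7° on the left (26.4° expected) and 86.6° on the right (85.4° expected).
- **Key:** the bar's top reads at 171.1 mm, the same height as at the start, with the bar at its original angle. The gripper is open and clear of it.

**What did not go smoothly:**
- **Right stem:** on the first try, unwinding the key before lifting pulled the right stem back by about 0.16 rad. I put the key back on, turned to the stop again and lifted without unwinding, and the dog then stayed in place.
- **Stop torque:** the wrist torque never clearly rose at either stop. I judged the stops by the dogs no longer moving while the tool turned on, and by the stem angles above.

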